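# Fit the sterilizer's locking lever and lock the lid

## Robot

A 7-joint arm with a two-finger parallel gripper is mounted at the origin on a cart in front of the work surface, level with it; the furniture and walls round the work are solid. World frame = base frame: x ahead of the robot, y to its left, z up, the work surface at z = 0. Lengths are in m, angles in rad, forces in N, time in s.
With the tool pointing down it reaches from about 0.425 to 0.875 m from the base axis. Payload 4.7 kg.
Tool frame: the origin (TCP) lies midway between the tips of the shut fingers; the grasp point (between the pads) lies 19 mm behind it; z points along the fingers, y is the direction in which the jaws open and shut (so a half turn about z gives the same grasp; the last joint's range is limited). The gripper opens to 87 mm and grips with 3 to 60 N. Pads are 19 mm wide; open, the fingers measure 117 mm over their backs; the gripper's body (75 mm by 190 mm) begins 51 mm behind the grasp point.
Start: joints at [-1.09, 0.321, -0.07, 1.45, 0.023, 1.371, -0.057], TCP at [0.293, 0.58, 0.223] pointing down, gripper open.
Joint ranges: [-2.86, 2.86], [-0.3, 2.09], [-1.38, 1.24], [0.06, 2.45], [-1.56, 4.7], [0.09, 2.05], [-2.69, 2.69]. Speed limits (rad/s): [2.57, 2.57, 3.14, 3.14, 3.14, 3.14, 3.14].

## Interface

Orientations are given as a rotation vector (axis times angle).
In Python, from bench import monitor, eyes, order gives the robot as it stands. The module is installed in compiled form; this text tells all that it offers.
- The arm moves only by the shell command python3 -m pendant 'ROWS' [FORCE]. ROWS is JSON, a list of rows, each a list of 3 entries, a list of its own where there are three numbers: the turn, a rotation vector about the tool's x, y, z in degrees, then the shift along the tool's x, y, z in m, then the gripper command: -1 is fully open, 1 is shut, values between are in proportion. In form: [[[rx, ry, rz], [tx, ty, tz], hand], ...]. A call has 1 to 8 rows; each row shifts and turns the commanded pose from where the row before left it, along the tool's axes as they then stand; what a row does not reach is not made up. A row lasts 1/8 s, in which the tool goes at most 62.5 mm and 10.7 degrees, less where a joint would pass 70% of its speed; a pose out of reach is approached as far as the arm can. A call is refused whole if a number of a shift passes 0.0625 or a number of a turn 10.7, either way. A call with a gripper value outside its range is refused whole. The fingers move at their own pace and stop on an object; FORCE is the grip in N (left out, the last holds). Time passes only in rows, so rows that do not move let the fingers close. It gives the time, the measured TCP pose, the force and the opening at its end, in the units of the state.
- monitor.get_state(): the state, without advancing time (a new reading comes with each control period).
- eyes.get_image(name): name is "side" or "top"; returns a dict with "color" (384x512x3 uint8, red, green, blue), "range_z" (384x512 float32, m along the optical axis (not along the pixel's ray), 0 where there is no reading), "fx", "fy", "cx", "cy" (pixels), "k1" (the pictures are not rectified: a ray, as slopes to the right and down, at radius r is drawn at 1 + k1 r^2 times it, then the intrinsics apply), "world_to_cam" (4x4, takes a point from world to camera coordinates). Camera axes: x right, y up, looking along -z (the intrinsics and any distortion apply to the point x, -y, -z); pixel columns grow to the right and rows downward; lengths in m; the calibration is good to about 2 mm. A picture is of the moment at which its call begins.
- order.close_job(): hands the job in, once; it reports no verdict.
The state is a dict: "time": time; "joint_positions": joint angles; "qd": joint speeds; "joint_torque": joint torques, N m; "position": TCP position; "tool_rot": TCP orientation; "ft_force": force on the tool from outside, world axes, zero at the start; "torque": the same for the moment, N m; "grip_width": opening from 0.0 (shut) to 1.0 (fully open).
Only numpy, scipy, OpenCV 4.12 (cv2) and the standard library are available. Lean on these libraries where they do the work, as an engineer would, in place of code of your own. Each camera call takes 0.05 s, during which the arm holds its last target.

## Task

Lock the lid of the small steam sterilizer: turn the loose splined lever so that the red line on its hub meets the red line on the lid's splined spindle, thread it on until the hub sits fully home on the collar, and then swing it clockwise (seen from above) to the locked stop. The white bottle stands in the lever's way: before you swing, stand it upright on the worktop clear of the whole circle that the lever can sweep. Leave the brown bottle, needle packet, tape roll and instrument box where they are, and let go of everything at the end.

Things in the scene. Friction and masses are not known exactly. Their poses are not given: they have to be found in the camera images.
- sterilizer: Squat steam sterilizer, fixed: aluminium pot 176 mm across, steel lid 192 mm. Origin at the centre of its underside, z up. Lid top at z = 118 mm, bolts and catches on it up to 130, relief valve (76 mm out at 20 deg from x) up to 149, dial gauge (66 mm out at -45 deg) up to 165. Side handles at 10 and 190 deg reach out to 124 mm, z 72. Dots on the lid: red at 150 deg (unlocked), green at 70 (locked).
- spindle_seat (a point): On the axis of the lid's upright lock spindle, on top of the collar (48 mm across) where the lever's hub comes to sit, 134 mm above the worktop. z up; x points to the side without a tooth (red line on the spindle's end and nose) and turns with the spindle. The lever goes home only with its own x along this x; play then is about 0.9 mm and 0.06 rad.
- spindle_end (a point): Centre of the spindle's upper end, 36 mm above spindle_seat; axes as spindle_seat's. Shaft below it: core 25 mm across up to 24 mm above the seat, then a plain nose tapering to 15 mm across, which pilots the hub; five teeth 6 mm wide, out to 33 mm across, at 60, 120, 180, 240 and 300 deg from x, none at 0, up to 16 mm above the seat, their ends tapering to 22 mm.
- lock_spindle (a joint): Turn of the lock spindle in rad: 0 = unlocked stop, 1.40 = locked stop; grows clockwise seen from above. Starts between 0 and 0.2. Stiff (about 0.3 N m of friction), stays where it is left. At 0 the red line points at 150 deg from the sterilizer's x, at 1.40 at 70 deg.
- lever: Loose steel lever, 191 mm long, about 0.33 kg, lying hub down. Origin at the centre of the hub's underside; x along the arm to the grip, z up. Round hub 52 mm across, 30 high, bored through, with five grooves and a blank towards the grip (red line on top). Arm 18 mm wide, x = 26 to 105 mm, z = 10 to 24, open below. Black grip 26 mm wide, x = 105 to 165, z = 0 to 28. It balances at x = 19 mm.
- lever_grip (a point): Centre of the lever's black grip: 135 mm along the lever's x from the hub's axis, 14 mm above its underside; axes as the lever's.
- bottle_white: White plastic bottle with screw cap, loose, upright, 61 mm across, 150 mm high, straight sides to about 120 mm, cap 34 mm across above 129 mm, about 0.24 kg. Origin at the centre of its underside, z up. It stands beside the sterilizer, within the lever's swing; the lever's end sweeps a circle of radius 165 mm.
- bottle_brown: Brown bottle with black cap, 60 mm across and 142 mm high, upright, loose, near the lever's hub; stays where it is. Origin at the centre of its underside.
- needle_packet: Flat packet with a red end, 30 x 86 x 9 mm (its x, y, z), loose, beside the lever's hub; stays where it is. Origin at the centre of its underside.
- tape_roll: Upright roll of tape, 33 mm across and 50 mm high, loose, beside the lever's grip; stays where it is. Origin at the centre of its underside.
- sharps_bin: Yellow sharps container with a red lid, fixed, at the back left; 116 x 144 x 184 mm (its x, y, z). Origin at the centre of its underside.
- instrument_box: Closed steel instrument box with a wire loop on its lid, 76 x 196 x 62 mm (its x, y, z), loose, at the left front; stays where it is. Origin at the centre of its underside.

How it is judged:
On the way:
1. The lever sits fully home on the spindle, red line to red line, the lid still unlocked (z of lever in the frame of spindle_seat below 0.003 m and horizontal distance between lever and spindle_seat below 0.003 m and angle between lever's own z axis and vertical below 0.06 rad and x of lever_grip in the frame of spindle_seat above 0.13 m and value of joint lock_spindle below 0.6 rad), for 0.2 s.
At the end, for the whole second after the job is handed in: Lever fully home (within 3 mm of the collar, 3 mm of the axis), red line to red line, spindle past 1.33 rad of 1.40 and still; white bottle upright at rest on the worktop, its axis over 200 mm from the spindle's; the four bystanders within 30 mm of their places and upright (z of lever in the frame of spindle_seat below 0.003 m and horizontal distance between lever and spindle_seat below 0.003 m and angle between lever's own z axis and vertical below 0.06 rad and x of lever_grip in the frame of spindle_seat above 0.13 m and value of joint lock_spindle above 1.33 rad and velocity of joint lock_spindle below 0.05 rad/s and horizontal distance between bottle_white and spindle_seat above 0.2 m and angle between bottle_white's own z axis and vertical below 0.08 rad and height (world z) of bottle_white between -0.006 and 0.006 m and linear speed of bottle_white below 0.02 m/s and distance of each of bottle_brown, needle_packet, tape_roll, instrument_box from where it was at the start of the episode below 0.03 m and angle between each of bottle_brown, needle_packet, tape_roll, instrument_box's own z axis and vertical below 0.2 rad); the robot touches nothing.
It fails at once if The spindle is turned towards locked while the lever is not fully home on it (value of joint lock_spindle above 0.6 rad and (z of lever in the frame of spindle_seat above 0.006 m or horizontal distance between lever and spindle_seat above 0.006 m)).
It fails at once if The lever is swung while the white bottle still stands in its circle (value of joint lock_spindle above 0.6 rad and horizontal distance between bottle_white and spindle_seat below 0.19 m).
It fails at once if The white bottle is tipped over (angle between bottle_white's own z axis and vertical above 0.6 rad).
It fails at once if A bystander (brown bottle, needle packet, tape roll, instrument box) is shifted by over 30 mm or tipped over (distance of any of bottle_brown, needle_packet, tape_roll, instrument_box from where it was at the start of the episode above 0.03 m or angle between any of bottle_brown, needle_packet, tape_roll, instrument_box's own z axis and vertical above 0.4 rad).
It also fails if it takes over 67 s, if anything falls off the work surface, if the arm or the gripper's body presses on something with over 40 N, if the wrist force passes 120 N, or if a joint passes its speed limit or range.

## Working session

There is one attempt and no reset: what is moved stays moved. The work goes in short steps, Python scripts to look and compute and a shell command to move; the robot and the scene stay as the last step left them, time stands still between calls to the robot, and variables do not carry over. Pictures are saved under pics/ and viewed, and the job is handed in when it is done.

```bash
mkdir -p pics; cat > h.py <<'E'
import numpy as np, cv2, pickle
from bench import monitor, eyes, order
def grab(n,tag):
    d=eyes.get_image(n); pickle.dump(d,open(f'pics/{tag}.pkl','wb'))
    cv2.imwrite(f'pics/{tag}.png',cv2.cvtColor(d['color'],cv2.COLOR_RGB2BGR)); return d
def load(tag): return pickle.load(open(f'pics/{tag}.pkl','rb'))
def slopes(d,uv):
    uv=np.atleast_2d(np.asarray(uv,float)); a=np.c_[(uv[:,0]-d['cx'])/d['fx'],(uv[:,1]-d['cy'])/d['fy']]
    s=a.copy()
    for _ in range(20): s=a/(1+d['k1']*(s**2).sum(1,keepdims=True))
    return s
def rays(d,uv):
    s=slopes(d,uv); T=np.linalg.inv(np.array(d['world_to_cam']))
    return T[:3,3], np.c_[s[:,0],-s[:,1],-np.ones(len(s))]@T[:3,:3].T
def onz(d,uv,z):
    c,r=rays(d,uv); return c+r*((z-c[2])/r[:,2])[:,None]
def depthpt(d,uv):
    c,r=rays(d,uv); uv=np.atleast_2d(np.asarray(uv)).astype(int)
    return c+r*d['range_z'][uv[:,1],uv[:,0]][:,None]
def cloud(d):
    H,W=d['range_z'].shape; g=np.stack(np.meshgrid(np.arange(W),np.arange(H)),-1).reshape(-1,2)
    return depthpt(d,g).reshape(H,W,3)
def proj(d,p):
    p=np.atleast_2d(p); q=np.c_[p,np.ones(len(p))]@np.array(d['world_to_cam']).T
    s=np.c_[q[:,0]/-q[:,2],-q[:,1]/-q[:,2]]; s=s*(1+d['k1']*(s**2).sum(1,keepdims=True))
    return np.c_[s[:,0]*d['fx']+d['cx'],s[:,1]*d['fy']+d['cy']]
E
python3 - <<'E'
from h import *
for n in('top','side'):
    d=grab(n,n+'0'); print(n,d['fx'],d['cx'],d['cy'],d['k1'],np.linalg.inv(np.array(d['world_to_cam'])).round(3).tolist(),(d['range_z']>0).mean())
s=monitor.get_state()
for k in s: print(k,s[k])
E
```

```text
top 379.42999123802036 257.24616515047063 192.51200951748245 0.020884843484210748 [[-0.014, 0.979, -0.202, 0.282], [-1.0, -0.013, 0.006, 0.012], [0.003, 0.202, 0.979, 1.36], [0.0, 0.0, 0.0, 1.0]] 0.9959920247395834
side 437.814665676632 257.53862833328003 198.30814058092622 -0.14457996579237029 [[0.917, 0.309, -0.251, 0.174], [-0.398, 0.7, -0.593, -0.892], [-0.008, 0.644, 0.765, 1.269], [0.0, 0.0, 0.0, 1.0]] 0.9961140950520834
time 0.1
joint_positions [-1.08990575  0.32178054 -0.07010262  1.45153097  0.02260202  1.37077952
 -0.05690152]
qd [ 0.00251549 -0.0008832  -0.00015126 -0.00201659  0.00066483  0.00100124
  0.00018989]
joint_torque [-5.78626009e-05 -4.92572987e+01 -4.05622115e-01 -3.13396168e+01
 -6.41661091e-02  3.95454594e-02  1.09722093e-04]
position [0.29233222 0.58001609 0.2215615 ]
tool_rot [-7.26455925e-01 -3.05612620e+00  2.64288960e-03]
ft_force [ 0.07341036 -0.0640376   0.6232381 ]
torque [-0.03629335  0.06799527 -0.04219869]
grip_width 1.0005832579371203
```

```bash
nproc; ls
```

```text
4
h.py
pics
```

View pics/top0.png

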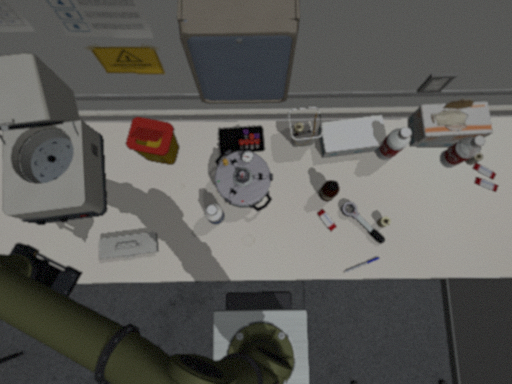

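View pics/side0.png

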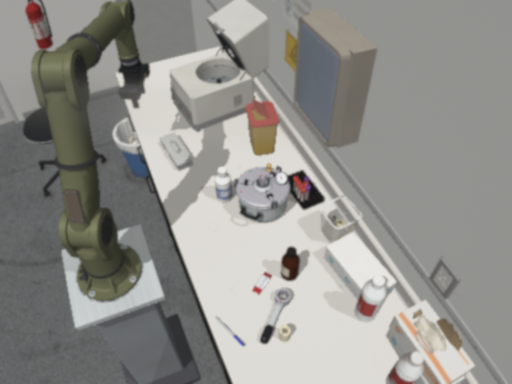

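```bash
python3 - <<'E'
import cv2,numpy as np
t=cv2.imread('pics/top0.png'); s=cv2.imread('pics/side0.png')
def c(im,x0,y0,x1,y1,k): return cv2.resize(im[y0:y1,x0:x1],None,fx=k,fy=k,interpolation=cv2.INTER_CUBIC)
cv2.imwrite('pics/z1.png',c(t,195,140,285,230,6))
cv2.imwrite('pics/z2.png',c(t,310,170,400,250,8)[:600])
cv2.imwrite('pics/z3.png',c(s,205,155,305,230,8))
cv2.imwrite('pics/z4.png',c(s,240,240,320,350,5))
E
```

```text
(no output)
```

View pics/z1.png

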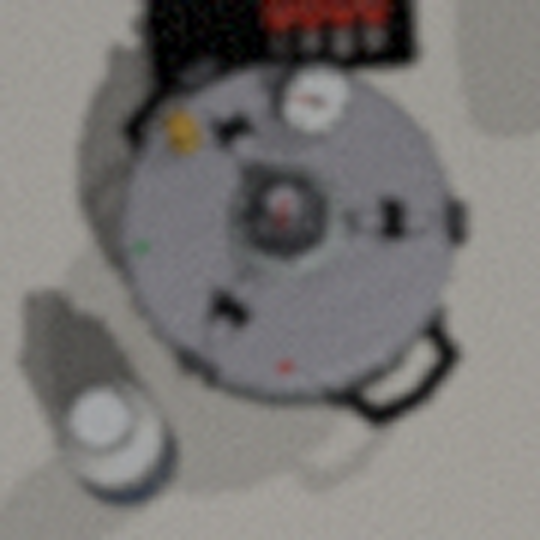

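View pics/z2.png

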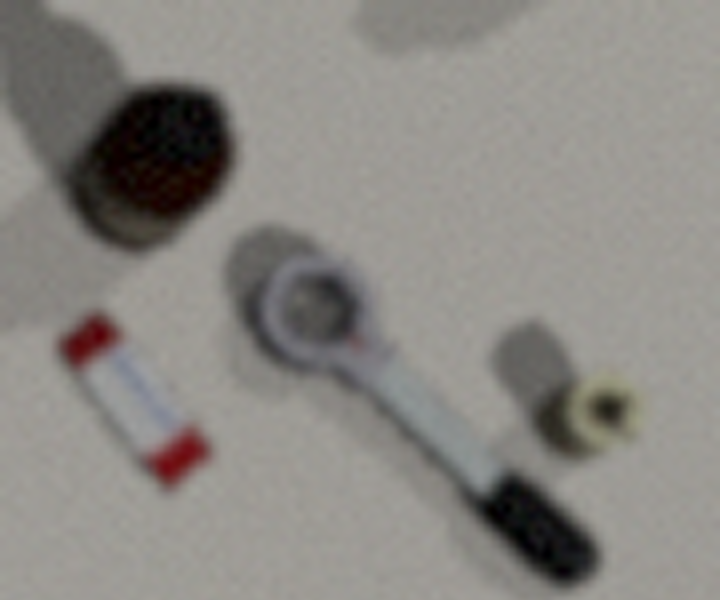

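View pics/z3.png

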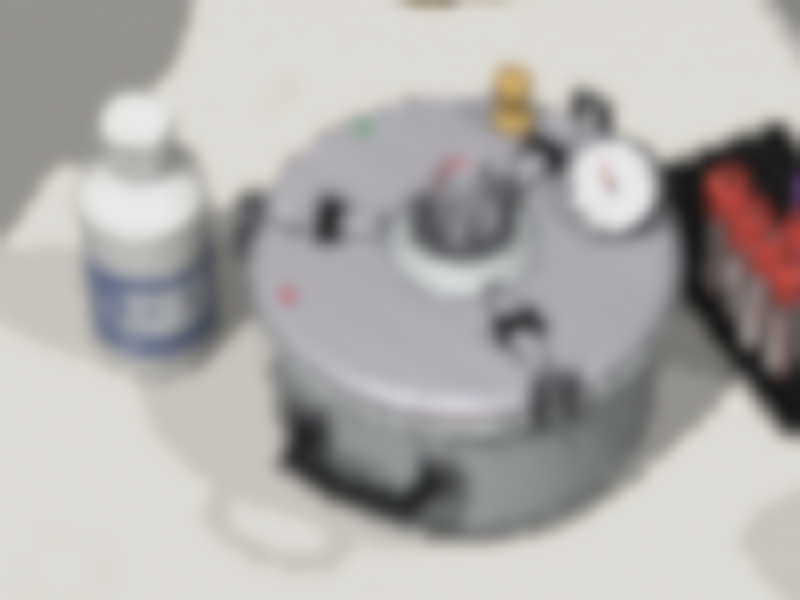

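View pics/z4.png

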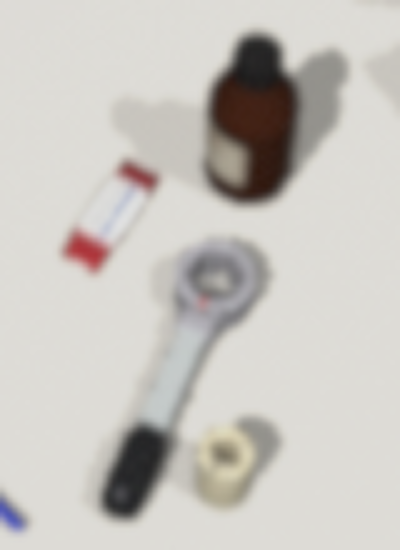

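```bash
python3 - <<'E'
from h import *
t=load('top0'); s=load('side0')
C={'t':cloud(t),'s':cloud(s)}
for k,d in(('t',t),('s',s)):
    P=C[k]; 
    # sterilizer region
    uv=(242,175) if k=='t' else (263,190)
    print(k,'center depthpt',P[uv[1],uv[0]])
    # lid points in z window, near
    c=P[uv[1],uv[0]][:2]
    m=(abs(P[...,2]-0.118)<0.006)&(np.hypot(P[...,0]-c[0],P[...,1]-c[1])<0.12)
    q=P[m][:,:2]; (cx,cy),r=cv2.minEnclosingCircle(q.astype(np.float32)); print('lid',m.sum(),cx,cy,r,P[m][:,2].mean())
    rgb=d['color'].astype(int); R,G,B=rgb[...,0],rgb[...,1],rgb[...,2]
    near=(np.hypot(P[...,0]-c[0],P[...,1]-c[1])<0.11)&(P[...,2]>0.1)
    for nm,mm in(('red',(R-np.maximum(G,B)>25)),('green',(G-np.maximum(R,B)>15))):
        n,l,st,ce=cv2.connectedComponentsWithStats((mm&near).astype(np.uint8))
        for i in range(1,n):
            w=(l==i)
            if st[i,4]>=3: print(nm,ce[i].round(1),st[i,4],'depth',P[w].mean(0).round(4),'on118',onz(d,ce[i],.1185)[0].round(4),'on170',onz(d,ce[i],.170)[0].round(4))
    # table z
    uvT=(300,240) if k=='t' else (215,270)
    print('table z',P[uvT[1]-3:uvT[1]+3,uvT[0]-3:uvT[0]+3,2].mean(), P[uvT[1]-3:uvT[1]+3,uvT[0]-3:uvT[0]+3,2].std())
    # white bottle cap cloud
    m=(P[...,2]>0.141)&(P[...,2]<.16)&(np.hypot(P[...,0]-(c[0]-.1),P[...,1]-(c[1]+.1))<0.08)
    if m.sum(): print('cap',m.sum(),P[m].mean(0))
E
```

```text
t center depthpt [0.58546296 0.05254574 0.17225451]
lid 1790 0.5919046401977539 0.051423486322164536 0.09865365922451019 0.11812873747716549
red [224.5 161. ] 8 depth [0.64  0.111 0.149] on118 [0.649  0.1135 0.1185] on170 [0.6338 0.1093 0.17  ]
red [242.  200.8] 4 depth [0.5112 0.055  0.117 ] on118 [0.5109 0.0549 0.1185] on170 [0.5014 0.0531 0.17  ]
table z -0.0004060633967339787 0.002915648355972223
cap 79 [0.47787732 0.15244801 0.14885297]
s center depthpt [0.58149096 0.02166776 0.12633454]
lid 1215 0.589347779750824 0.04858691617846489 0.09953821450471878 0.11762870984078802
red [268.6 165.2] 8 depth [0.6407 0.1054 0.1462] on118 [0.6522 0.1301 0.1185] on170 [0.6308 0.0843 0.17  ]
red [268.5 169.5] 4 depth [0.6395 0.1034 0.1267] on118 [0.6428 0.1105 0.1185] on170 [0.6218 0.0657 0.17  ]
table z 0.0001930443250127762 0.00214439893766864
cap 62 [0.47633117 0.14850894 0.14723357]
```

```bash
python3 - <<'E'
from h import *
for n in('top','side'):
    L=[eyes.get_image(n) for _ in range(8)]
    d=L[0]; d['colf']=np.mean([x['color'].astype(np.float32) for x in L],0); d['range_z']=np.mean([x['range_z'] for x in L],0); d['color']=d['colf'].round().astype(np.uint8)
    pickle.dump(d,open(f'pics/{n}A.pkl','wb'))
t=load('topA')['color'][...,::-1]; s=load('sideA')['color'][...,::-1]
def c(im,x0,y0,x1,y1,k): return cv2.resize(im[y0:y1,x0:x1].copy(),None,fx=k,fy=k,interpolation=cv2.INTER_CUBIC)
a=c(t,225,155,265,205,11); b=c(s,240,160,285,210,11)[:550]
cv2.imwrite('pics/z5.png',np.hstack([a[:500],b[:500,:350]])[:600,:800])
a=c(t,325,190,390,250,6); b=c(s,255,280,300,345,6)
h=min(len(a),len(b)); cv2.imwrite('pics/z6.png',np.hstack([a[:h],b[:h]])[:600,:800])
E
```

```text
(no output)
```

View pics/z5.png

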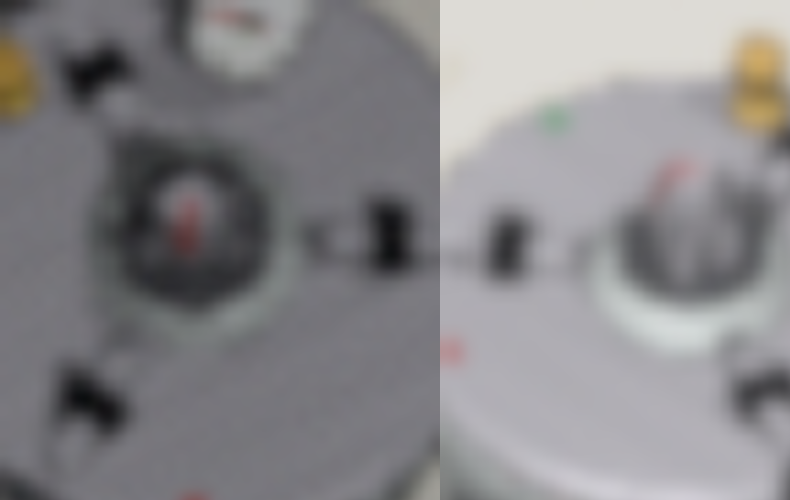

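View pics/z6.png

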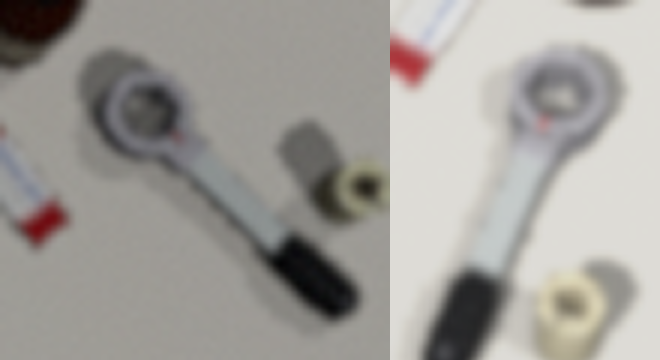

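```bash
python3 - <<'E'
from h import *
from scipy.optimize import least_squares
for n,cu in(('top',(348,208)),('side',(283,297))):
    d=load(n+'A'); P=cloud(d); c=P[cu[1],cu[0]][:2]
    f=d['colf']; R,G,B=f[...,0],f[...,1],f[...,2]
    D=np.hypot(P[...,0]-c[0],P[...,1]-c[1])
    m=(D<.045)&(P[...,2]>.022)&(P[...,2]<.04)
    q=P[m]; print(n,'hub',m.sum(),q.mean(0).round(4)); e,r=cv2.minEnclosingCircle(q[:,:2].astype(np.float32)); print(e,r)
    # grip: dark
    dark=(f.max(2)<75)&(D<.2)&(P[...,2]<.06)
    k,l,st,ce=cv2.connectedComponentsWithStats(dark.astype(np.uint8))
    for i in range(1,k):
        if st[i,4]>20:
            w=l==i; ys,xs=np.nonzero(w); W=onz(d,np.c_[xs,ys],.026)
            cc=W.mean(0); ev=np.linalg.svd(W[:,:2]-cc[:2])
            print('dark',ce[i].round(1),st[i,4],cc.round(4),'dir',ev[2][0].round(3),'len',np.ptp((W[:,:2]-cc[:2])@ev[2][0]),'depthz',np.percentile(P[w][:,2],[20,50,80]).round(3))
    red=R-np.maximum(G,B)
    mm=(red>12)&(D<.05)
    ys,xs=np.nonzero(mm)
    for x,y in zip(xs,ys): print('red',x,y,red[y,x].round(),onz(d,(x,y),.03)[0].round(4))
    # others
E
```

```text
top hub 141 [ 0.4904 -0.3274  0.0285]
(0.48949047923088074, -0.3283159136772156) 0.032806407660245895
dark [322.3 195.4] 56 [ 0.5436 -0.2296  0.026 ] dir [-0.809 -0.587] len 0.05210965604546663 depthz [0.013 0.032 0.047]
dark [351.3 207.7] 27 [ 0.4977 -0.3306  0.026 ] dir [-0.961 -0.276] len 0.02550091244430193 depthz [0.    0.005 0.022]
dark [379.  222.3] 23 [ 0.4445 -0.4246  0.026 ] dir [-0.995 -0.104] len 0.021776100809673217 depthz [0.016 0.024 0.035]
dark [376.6 235.7] 111 [ 0.3975 -0.4125  0.026 ] dir [-0.71  -0.704] len 0.0530697283886257 depthz [0.024 0.027 0.028]
red 354 212 14.0 [ 0.4816 -0.3381  0.03  ]
side hub 170 [ 0.4926 -0.329   0.0283]
(0.4921692907810211, -0.32844263315200806) 0.03152158111333847
dark [292.6 274.6] 53 [ 0.5575 -0.2711  0.026 ] dir [-0.92  -0.392] len 0.0454908625166936 depthz [0.023 0.036 0.051]
dark [266.6 333.7] 116 [ 0.3969 -0.4222  0.026 ] dir [-0.738 -0.675] len 0.0537731438678371 depthz [0.025 0.027 0.028]
red 295 258 24.0 [ 0.5915 -0.2192  0.03  ]
red 288 259 30.0 [ 0.5685 -0.2133  0.03  ]
red 289 259 30.0 [ 0.5715 -0.2147  0.03  ]
red 293 261 31.0 [ 0.5802 -0.227   0.03  ]
red 295 265 29.0 [ 0.5794 -0.2436  0.03  ]
red 288 268 16.0 [ 0.5533 -0.2445  0.03  ]
red 291 271 23.0 [ 0.5573 -0.2587  0.03  ]
red 269 273 16.0 [ 0.4886 -0.2366  0.03  ]
red 294 273 22.0 [ 0.5629 -0.2695  0.03  ]
red 269 274 35.0 [ 0.4871 -0.24    0.03  ]
red 294 274 22.0 [ 0.5613 -0.2728  0.03  ]
red 292 277 24.0 [ 0.5504 -0.2802  0.03  ]
red 286 278 15.0 [ 0.5311 -0.2757  0.03  ]
red 290 278 23.0 [ 0.5429 -0.2809  0.03  ]
red 280 299 23.0 [ 0.4814 -0.3358  0.03  ]
red 281 299 19.0 [ 0.4843 -0.337   0.03  ]
red 279 300 15.0 [ 0.4771 -0.3376  0.03  ]
red 280 300 31.0 [ 0.48   -0.3389  0.03  ]
red 281 300 20.0 [ 0.4828 -0.3402  0.03  ]
red 280 301 22.0 [ 0.4785 -0.342   0.03  ]
```

```bash
python3 - <<'E'
from h import *
for n,cu,lo,hi in(('top',(242,175),(236,166),(249,184)),('side',(262,178),(252,170),(275,186))):
    d=load(n+'A'); f=d['colf']; R,G,B=f[...,0],f[...,1],f[...,2]; red=R-np.maximum(G,B)
    np.set_printoptions(linewidth=200)
    print(n,lo); print(red[lo[1]:hi[1],lo[0]:hi[0]].round().astype(int)); print(f.mean(2)[lo[1]:hi[1],lo[0]:hi[0]].round().astype(int))
E
```

```text
top (236, 166)
[[-4 -3 -4 -4 -4 -4 -4 -4 -4 -5 -4 -4 -4]
 [-4 -3 -3 -2 -2 -2 -3 -3 -4 -4 -5 -4 -5]
 [-2 -4 -2 -2 -2 -4 -3 -4 -3 -3 -3 -4 -3]
 [-2 -2 -2 -2 -2 -1 -2 -2 -4 -2 -3 -4 -3]
 [-2 -2 -4 -2 -2 -3 -4 -1 -3 -2 -4 -4 -4]
 [-3 -2 -2 -4 -3 -3 -4 -4 -4 -2 -4 -4 -5]
 [-4 -2 -2 -2 -3  1  4 -1 -4 -3 -3 -2 -2]
 [-3 -3 -3 -3  0 12 19  6 -2 -3 -2 -5 -2]
 [-3 -2 -3 -3  4 20 27  8 -2 -4 -4 -4 -5]
 [-2 -2 -3 -1  7 25 28  7 -3 -4 -4 -3 -4]
 [-3 -3 -3 -1 12 27 28  7 -4 -4 -4 -3 -3]
 [-4 -4 -3 -2  7 22 21  4 -2 -4 -2 -3 -4]
 [-3 -3 -4 -3  1  6  7  0 -3 -4 -3 -4 -4]
 [-3 -3 -4 -3 -2 -3 -2 -3 -3 -4 -3 -4 -4]
 [-3 -3 -5 -2 -4 -3 -3 -4 -4 -3 -3 -3 -4]
 [-3 -3 -2 -3 -4 -4 -4 -3 -5 -3 -3 -4 -4]
 [-3 -3 -5 -4 -4 -3 -3 -3 -3 -3 -4 -4 -4]
 [-3 -4 -5 -4 -4 -3 -3 -3 -3 -4 -5 -6 -6]]
[[102  97  99 107 108 111 107 106 111 116 118 119 118]
 [ 81  73  77  82  87  93  95  94  97 104 110 113 117]
 [ 66  61  59  62  67  75  82  83  81  86  93 102 110]
 [ 62  58  56  53  52  56  64  64  62  68  81  94 102]
 [ 64  59  52  43  49  59  70  64  54  54  66  83  96]
 [ 62  55  47  52  73  93 100  92  71  58  62  74  89
[... 2652 characters left out ...]
1 104 100 108 126 141 150 149 146]
 [175 174 170 160 141 124 116 121 131 138 143 142 135 123 112 100  93 101 124 148 158 155 153]
 [170 167 161 147 124 102  97 111 124 129 134 135 132 128 121 103  91 103 130 153 162 158 155]
 [158 153 152 142 117  94  89 103 118 125 132 130 128 131 128 107  93 112 138 153 162 161 157]
 [146 144 152 147 121  94  87  98 114 126 132 124 122 128 127 107  96 120 146 153 160 165 162]
 [145 147 161 159 127  96  86  93 109 125 131 119 114 121 119 102  97 124 150 154 158 167 168]
 [147 154 169 167 136 104  91  90 103 122 127 111 104 107 104  97 105 133 154 156 159 169 172]
 [157 162 175 176 157 129 107  97  99 113 116 104  96  96  99 106 126 150 160 159 162 169 173]]
```

```bash
python3 - <<'E'
from h import *
t=load('topA'); s=load('sideA')
a=onz(t,(241.85,172.7),.170)[0]; b=onz(t,(241.35,177.7),.158)[0]; print('line',a,b,np.degrees(np.arctan2(*(b-a)[[1,0]])))
for d,n,lo,nm in((t,'t',(205,150,275,220),'top'),(s,'s',(235,155,300,225),'side')):
    f=d['colf']; R,G,B=f[...,0],f[...,1],f[...,2]; P=cloud(d)
    box=np.zeros(R.shape,bool); box[lo[1]:lo[3],lo[0]:lo[2]]=1
    zz=abs(P[...,2]-.1185)<.008
    for nm2,v,th in(('red',R-np.maximum(G,B)+3,10),('green',G-np.maximum(R,B),6)):
        m=(v>th)&box&zz
        k,l,st,ce=cv2.connectedComponentsWithStats(m.astype(np.uint8))
        for i in range(1,k):
            if st[i,4]<2: continue
            x,y=ce[i].round().astype(int); yy,xx=np.mgrid[y-3:y+4,x-3:x+4]; w=np.clip(v[y-3:y+4,x-3:x+4]-2,0,None)
            uv=((xx*w).sum()/w.sum(),(yy*w).sum()/w.sum())
            print(nm,nm2,np.round(uv,2),st[i,4],onz(d,uv,.1185)[0].round(4),P[y,x].round(3))
# lid via circle fit on depth boundary: pixels with z in .112-.124
from scipy.optimize import least_squares
for d,nm,c in((t,'top',(.588,.051)),(s,'side',(.588,.049))):
    P=cloud(d); D=np.hypot(P[...,0]-c[0],P[...,1]-c[1]); m=((abs(P[...,2]-.118)<.006)&(D<.11)).astype(np.uint8)
    m=cv2.morphologyEx(m,cv2.MORPH_CLOSE,np.ones((9,9)))
    cs,_=cv2.findContours(m,cv2.RETR_EXTERNAL,cv2.CHAIN_APPROX_NONE); q=max(cs,key=len)[:,0].astype(float)
    W=onz(d,q,.118)[:,:2]
    r=least_squares(lambda p:np.hypot(W[:,0]-p[0],W[:,1]-p[1])-p[2],[*c,.095],loss='soft_l1',f_scale=.001); print('lidcircle',nm,r.x.round(4))
E
```

```text
line [0.59371779 0.05306321 0.17      ] [0.58006328 0.05520849 0.158     ] 171.07116015319264
top red [225.02 162.1 ] 16 [0.6451 0.1118 0.1185] [0.635 0.11  0.144]
top red [242.07 200.72] 9 [0.5111 0.0547 0.1185] [0.51  0.055 0.119]
top green [218.03 180.77] 7 [0.5803 0.135  0.1185] [0.58  0.135 0.118]
side red [268.43 169.18] 19 [0.6432 0.1121 0.1185] [0.637 0.103 0.125]
side red [240.4  191.52] 7 [0.5094 0.0533 0.1185] [0.508 0.053 0.117]
side green [249.97 170.13] 5 [0.5799 0.1349 0.1185] [0.581 0.137 0.117]
lidcircle top [0.5912 0.0527 0.0927]
lidcircle side [0.59   0.0471 0.0926]
```

```bash
python3 - <<'E'
from h import *
from scipy.optimize import least_squares
for nm in('top','side'):
    d=load(nm+'A'); P=cloud(d); c=np.array([.45,-.37])
    D=np.hypot(P[...,0]-c[0],P[...,1]-c[1])
    tape=np.hypot(P[...,0]-.435,P[...,1]+.425)<.02
    m=(D<.14)&(P[...,2]>.016)&(P[...,2]<.036)
    k,l,st,ce=cv2.connectedComponentsWithStats(m.astype(np.uint8))
    for i in range(1,k):
        if st[i,4]<15: continue
        print(nm,i,st[i,4],ce[i].round(1),P[l==i].mean(0).round(3),np.ptp(P[l==i],0).round(3))
    i=1+np.argmax(st[1:,4]); W=P[l==i]
    # grip end region: farthest; split by projection
    u=np.array([-.70,-.714]); 
    for _ in range(3):
        o=np.array([.488,-.328]); s=(W[:,:2]-o)@u; 
        A=[W[(s>a)&(s<a+.02),:2].mean(0) for a in np.arange(.035,.15,.02)]
        A=np.array(A); cc=A.mean(0); v=np.linalg.svd(A-cc)[2][0]; v*=np.sign(v@u); u=v
    print('axis',cc.round(4),v.round(4),np.degrees(np.arctan2(v[1],v[0])),'s range',s.min(),s.max())
    n=np.array([-v[1],v[0]])
    print('bins',[(len(W[(s>a)&(s<a+.02)]),round(float(np.ptp((W[(s>a)&(s<a+.02),:2]-cc)@n)),4), round(float(((W[(s>a)&(s<a+.02),:2]-cc)@n).mean()),4),W[(s>a)&(s<a+.02),2].mean().round(4)) for a in np.arange(-.03,.18,.02)])
    mk=(l==i).astype(np.uint8); cs,_=cv2.findContours(mk,cv2.RETR_EXTERNAL,cv2.CHAIN_APPROX_NONE); q=max(cs,key=len)[:,0].astype(float)
    Q=onz(d,q,.030)[:,:2]; sq=(Q-o)@v; Qh=Q[sq<.015]
    r=least_squares(lambda p:np.hypot(Qh[:,0]-p[0],Qh[:,1]-p[1])-p[2],[*o,.026],loss='soft_l1',f_scale=.001); print('hub',r.x.round(4), 'offaxis',(r.x[:2]-cc)@n)
    # bystanders
    for b,(lo,hi),g in(('brown',(.12,.15),(.545,-.25)),('tape',(.043,.06),(.44,-.42)),('white',(.142,.158),(.478,.15))):
        mm=(P[...,2]>lo)&(P[...,2]<hi)&(np.hypot(P[...,0]-g[0],P[...,1]-g[1])<.07); 
        if mm.sum(): print(b,mm.sum(),P[mm].mean(0).round(4))
E
```

```text
top 3 364 [362.6 221.5] [ 0.448 -0.367  0.026] [0.149 0.14  0.017]
top 4 18 [379.8 222.8] [ 0.443 -0.428  0.025] [0.029 0.016 0.015]
axis [ 0.4199 -0.3939] [-0.7372 -0.6757] -137.49047342726755 s range -0.03277041000444694 0.1529198601236874Traceback (most recent call last):
  File "<stdin>", line 21, in <module>
    return _methods._ptp(a, axis=axis, out=out, **kwargs)
           ~~~~~~~~~~~~~^^^^^^^^^^^^^^^^^^^^^^^^^^^^^^^^^
    umr_maximum(a, axis, None, out, keepdims),
    ~~~~~~~~~~~^^^^^^^^^^^^^^^^^^^^^^^^^^^^^^
ValueError: zero-size array to reduction operation maximum which has no identity
```

```bash
python3 - <<'E'
from h import *
from scipy.optimize import least_squares
for nm in('top','side'):
    d=load(nm+'A'); P=cloud(d); c=np.array([.45,-.37])
    D=np.hypot(P[...,0]-c[0],P[...,1]-c[1])
    m=(D<.14)&(P[...,2]>.016)&(P[...,2]<.036)
    k,l,st,ce=cv2.connectedComponentsWithStats(m.astype(np.uint8))
    i=1+np.argmax(st[1:,4]); W=P[l==i]
    u=np.array([-.70,-.714]); o=np.array([.488,-.328])
    for _ in range(4):
        s=(W[:,:2]-o)@u; 
        A=np.array([W[(s>a)&(s<a+.02),:2].mean(0) for a in np.arange(.035,.14,.02)]); cc=A.mean(0); v=np.linalg.svd(A-cc)[2][0]; v*=np.sign(v@u); u=v
    n=np.array([-v[1],v[0]])
    print(nm,'axis',cc.round(4),v.round(4),np.degrees(np.arctan2(v[1],v[0])),'s',s.min().round(3),s.max().round(3), 'zhub',np.median(W[s<.02,2]).round(4))
    mk=(l==i).astype(np.uint8); cs,_=cv2.findContours(mk,cv2.RETR_EXTERNAL,cv2.CHAIN_APPROX_NONE); q=max(cs,key=len)[:,0].astype(float)
    Q=onz(d,q,.030)[:,:2]; sq=(Q-o)@v; Qh=Q[sq<.015]
    r=least_squares(lambda p:np.hypot(Qh[:,0]-p[0],Qh[:,1]-p[1])-p[2],[*o,.026],loss='soft_l1',f_scale=.001); print('hub',r.x.round(4), 'offaxis',((r.x[:2]-cc)@n).round(4))
    for b,(lo,hi),g in(('brown',(.12,.15),(.545,-.25)),('tape',(.043,.06),(.44,-.42)),('white',(.142,.158),(.478,.15)),('packet',(.005,.015),(.48,-.23))):
        mm=(P[...,2]>lo)&(P[...,2]<hi)&(np.hypot(P[...,0]-g[0],P[...,1]-g[1])<.07); 
        if mm.sum(): print(b,mm.sum(),P[mm].mean(0).round(4),np.median(P[mm][:,2]).round(4))
E
```

```text
top axis [ 0.4199 -0.3939] [-0.7372 -0.6757] -137.49047342726755 s -0.033 0.153 zhub 0.0296
hub [ 0.4951 -0.3218  0.0248] offaxis -0.0023
brown 85 [ 0.5545 -0.2466  0.1398] 0.1416
tape 62 [ 0.4464 -0.439   0.0496] 0.05
white 78 [0.4779 0.152  0.149 ] 0.1492
packet 170 [ 0.4621 -0.2434  0.0085] 0.0087
side axis [ 0.4221 -0.3966] [-0.7205 -0.6934] -136.09772034990712 s -0.034 0.157 zhub 0.0294
hub [ 0.4954 -0.327   0.0254] offaxis 0.0007
brown 103 [ 0.5536 -0.2542  0.1375] 0.1407
tape 87 [ 0.4466 -0.4431  0.0488] 0.0493
white 62 [0.4755 0.1499 0.1487] 0.1487
packet 187 [ 0.4618 -0.247   0.0088] 0.0089
```

```bash
cat > plan.py <<'E'
import sys
from h import *
from scipy.spatial.transform import Rotation as Ro
def go(x,y,z,yaw):  # yaw = desired azimuth of tool y, deg
    s=monitor.get_state(); p=np.array(s['position']); R=Ro.from_rotvec(s['tool_rot']); 
    a=np.radians(yaw); ty=np.array([np.cos(a),np.sin(a),0]); tz=np.array([0,0,-1.]); T=Ro.from_matrix(np.c_[np.cross(ty,tz),ty,tz])
    Y=R.as_matrix()[:,1]; print('t',round(s['time'],2),'p',p.round(4),'yaw',np.degrees(np.arctan2(Y[1],Y[0])).round(2),'tilt',np.degrees(np.arccos(-R.as_matrix()[2,2])).round(2),'q',np.round(s['joint_positions'],2),'F',np.round(s['ft_force'],1),'M',np.round(s['torque'],2),'w',round(s['grip_width'],3))
    print('turn deg',np.degrees((R.inv()*T).as_rotvec()).round(2),'shift after turn mm',(T.inv().apply(np.array([x,y,z])-p)*1000).round(1))
go(*map(float,sys.argv[1:5]))
E
python3 plan.py .4765 .151 .22 50
```

```text
t 0.9 p [0.2926 0.5805 0.2226] yaw 63.26 tilt 0.01 q [-1.09  0.32 -0.07  1.45  0.02  1.37 -0.06] F [-0.6 -0.2 -0.6] M [ 0.01 -0.02 -0.07] w 1.001
turn deg [1.000e-02 0.000e+00 1.326e+01] shift after turn mm [-417.  -210.8    2.6]
```

```bash
python3 -m pendant '[[[0,0,6.6],[0,0,0],-1],[[0,0,6.6],[0,0,0],-1],[[0,0,0],[-0.052,-0.026,0],-1],[[0,0,0],[-0.052,-0.026,0],-1],[[0,0,0],[-0.052,-0.026,0],-1],[[0,0,0],[-0.052,-0.026,0],-1],[[0,0,0],[-0.052,-0.026,0],-1],[[0,0,0],[-0.052,-0.026,0],-1]]' 30; python3 plan.py .4765 .151 .22 50
```

```text
time: 1.9
position: [0.4322, 0.2588, 0.2229]
tool_rot: [1.073, 2.952, 0.002]
ft_force: [1.1, 0.5, 0.4]
grip_width: 1.001
t 1.9 p [0.4322 0.2588 0.2229] yaw 50.06 tilt 0.06 q [-0.77  0.01  0.18  1.81 -0.    1.32  0.28] F [1.1 0.5 0.4] M [ 0.01 -0.04  0.01] w 1.001
turn deg [0.06 0.01 0.06] shift after turn mm [-103.2  -54.1    2.9]
```

```bash
python3 -m pendant '[[[0,0,0],[-0.051,-0.027,0],-1],[[0,0,0],[-0.052,-0.027,0],-1],[[0,0,0],[0,0,0],-1]]'; python3 plan.py .4765 .151 .091 50; python3 - <<'E'
from h import *
for n in('top','side'): grab(n,n+'1')
t=cv2.imread('pics/top1.png'); s=cv2.imread('pics/side1.png')
c=lambda im,x0,y0,x1,y1,k: cv2.resize(im[y0:y1,x0:x1],None,fx=k,fy=k,interpolation=cv2.INTER_CUBIC)
cv2.imwrite('pics/a1.png',np.hstack([c(t,170,160,270,260,4),c(s,180,120,280,220,4)]))
E
```

```text
time: 2.28
position: [0.4778, 0.1475, 0.2231]
tool_rot: [1.087, 2.946, -0.0]
ft_force: [0.2, 0.1, 0.5]
grip_width: 1.0
t 2.27 p [0.4778 0.1475 0.2231] yaw 49.51 tilt 0.1 q [-0.65 -0.01  0.3   1.82  0.    1.32  0.51] F [0.2 0.1 0.5] M [ 0.01  0.01 -0.02] w 1.0
turn deg [ 0.02  0.1  -0.49] shift after turn mm [  3.3   1.9 132.1]
```

View pics/a1.png

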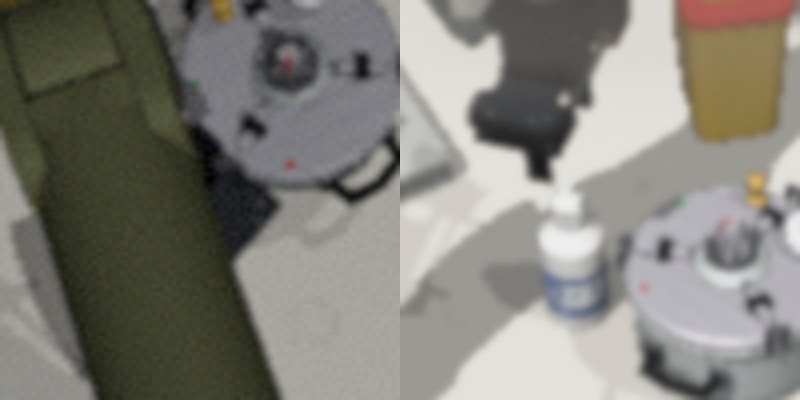

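```bash
python3 -m pendant '[[[0,0,0],[0.003,0.002,0.03],-1],[[0,0,0],[0,0,0.03],-1],[[0,0,0],[0,0,0.03],-1],[[0,0,0],[0,0,0.03],-1],[[0,0,0],[0,0,0.010],-1],[[0,0,0],[0,0,0],-1]]' 30; python3 plan.py .4765 .151 .091 50
```

```text
time: 3.12
position: [0.4744, 0.1575, 0.0924]
tool_rot: [-1.07, -2.953, 0.001]
ft_force: [-0.8, -0.2, 0.0]
grip_width: 1.003
t 3.12 p [0.4744 0.1575 0.0924] yaw 50.15 tilt 0.05 q [-0.65  0.11  0.29  1.98 -0.04  1.05  0.53] F [-0.8 -0.2  0. ] M [-0.02  0.01  0.02] w 1.003
turn deg [-0.04 -0.03  0.15] shift after turn mm [-5.8 -3.6  1.4]
```

```bash
python3 -m pendant '[[[0,0,0],[-0.005,-0.003,0],-1],[[0,0,0],[0,0,0],-1],[[0,0,0],[0,0,0],1],[[0,0,0],[0,0,0],1],[[0,0,0],[0,0,0],1],[[0,0,0],[0,0,0],1]]' 30; python3 plan.py .4765 .151 .091 50
```

```text
time: 3.88
position: [0.4771, 0.1513, 0.0927]
tool_rot: [1.073, 2.952, 0.001]
ft_force: [-0.3, 0.7, 0.6]
grip_width: 0.669
t 3.88 p [0.4771 0.1513 0.0927] yaw 50.06 tilt 0.06 q [-0.64  0.11  0.3   1.98 -0.04  1.05  0.55] F [-0.3  0.7  0.6] M [ 0.14 -0.13  0.01] w 0.669
turn deg [0.05 0.01 0.06] shift after turn mm [ 0.3 -0.6  1.7]
```

```bash
python3 -m pendant '[[[0,0,0],[0,0,0],1],[[0,0,0],[0,0,-0.01],1],[[0,0,0],[0,0,-0.02],1],[[0,0,0],[0.025,0.011,0],1],[[0,0,0],[0.025,0.011,0],1],[[0,0,0],[0.025,0.012,0],1],[[0,0,0],[0.025,0.012,0],1],[[0,0,0],[0,0,0],1]]' 30; python3 plan.py .43 .25 .095 50;  python3 - <<'E'
from h import *
for n in('top','side'): grab(n,n+'2')
t=cv2.imread('pics/top2.png'); s=cv2.imread('pics/side2.png')
c=lambda im,x0,y0,x1,y1,k: cv2.resize(im[y0:y1,x0:x1],None,fx=k,fy=k,interpolation=cv2.INTER_CUBIC)
cv2.imwrite('pics/a2.png',np.hstack([c(t,170,160,270,260,4),c(s,180,120,280,220,4)]))
E
```

```text
time: 4.88
position: [0.4281, 0.2525, 0.1226]
tool_rot: [-1.066, -2.954, 0.0]
ft_force: [0.7, -1.2, -2.4]
grip_width: 0.673
t 4.88 p [0.4281 0.2525 0.1226] yaw 50.31 tilt 0.06 q [-0.77  0.07  0.19  1.95 -0.02  1.12  0.31] F [ 0.7 -1.2 -2.4] M [-0.09 -0.02  0.02] w 0.673
turn deg [-0.03 -0.05  0.31] shift after turn mm [-3.1 -0.6 27.6]
```

View pics/a2.png

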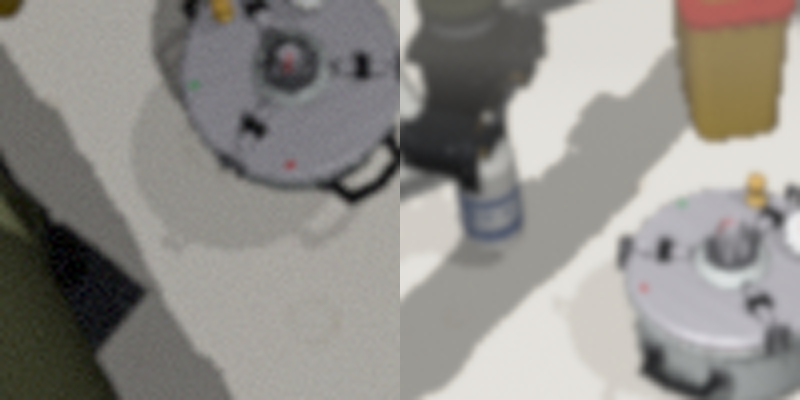

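```bash
python3 -m pendant '[[[0,0,0],[0,0,0.015],1],[[0,0,0],[0,0,0.010],1],[[0,0,0],[0,0,0.004],1],[[0,0,0],[0,0,0.001],1],[[0,0,0],[0,0,0],1],[[0,0,0],[0,0,0],1]]' 30; python3 plan.py .43 .25 .0925 50
```

```text
time: 5.72
position: [0.4299, 0.2506, 0.0927]
tool_rot: [1.073, 2.952, 0.001]
ft_force: [-0.6, -1.4, -0.3]
grip_width: 0.676
t 5.72 p [0.4299 0.2506 0.0927] yaw 50.05 tilt 0.06 q [-0.77  0.1   0.19  1.99 -0.02  1.05  0.31] F [-0.6 -1.4 -0.3] M [-0.41  0.33  0.  ] w 0.676
turn deg [0.05 0.01 0.05] shift after turn mm [-0.5 -0.4  0.2]
```

```bash
python3 -m pendant '[[[0,0,0],[0,0,0],-1],[[0,0,0],[0,0,0],-1],[[0,0,0],[0,0,-0.02],-1],[[0,0,0],[0,0,-0.05],-1],[[0,0,0],[0,0,-0.06],-1],[[0,0,10],[0,0,0],-1],[[0,0,10],[0,0,0],-1],[[0,0,10],[0,0,0],-1]]' 30;python3 -m pendant '[[[0,0,10],[0,0,0],-1],[[0,0,10],[0,0,0],-1],[[0,0,10],[0,0,0],-1],[[0,0,10],[0,0,0],-1],[[0,0,10],[0,0,0],-1],[[0,0,10],[0,0,0],-1],[[0,0,6.5],[0,0,0],-1],[[0,0,0],[0,0,0],-1]]'; python3 plan.py .495 -.3245 .22 -46.5;  python3 - <<'E'
from h import *
for n in('top','side'): grab(n,n+'3')
E
```

```text
time: 6.72
position: [0.43, 0.2509, 0.2232]
tool_rot: [1.808, 2.569, 0.003]
ft_force: [-0.9, 0.1, -0.5]
grip_width: 1.001
time: 7.72
position: [0.4299, 0.2508, 0.2229]
tool_rot: [-2.916, -1.167, -0.002]
ft_force: [0.1, 0.7, 0.3]
grip_width: 1.001
t 7.72 p [0.4299 0.2508 0.2229] yaw -46.37 tilt 0.07 q [-0.77 -0.01  0.19  1.83  0.    1.32 -1.39] F [0.1 0.7 0.3] M [-0.07  0.1  -0.03] w 1.001
turn deg [ 0.   -0.07  0.13] shift after turn mm [-348.8  462.1    2.9]
```

View pics/side3.png

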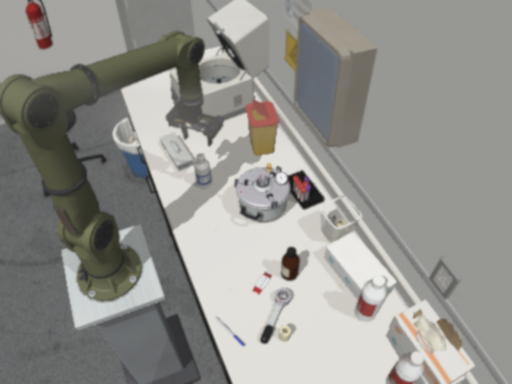

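```bash
python3 -m pendant '[[[0,0,0],[-0.035,0.046,0],-1],[[0,0,0],[-0.035,0.046,0],-1],[[0,0,0],[-0.035,0.046,0],-1],[[0,0,0],[-0.035,0.046,0],-1],[[0,0,0],[-0.035,0.046,0],-1],[[0,0,0],[-0.035,0.046,0],-1],[[0,0,0],[-0.035,0.046,0],-1],[[0,0,0],[-0.035,0.046,0],-1]]';python3 -m pendant '[[[0,0,0],[-0.035,0.046,0],-1],[[0,0,0],[-0.034,0.048,0],-1],[[0,0,0],[0,0,0],-1],[[0,0,0],[0,0,0],-1],[[0,0,0],[0,0,0],-1]]'; python3 plan.py .495 -.3245 .22 -46.5;  python3 - <<'E'
from h import *
for n in('top','side'): grab(n,n+'4')
t=cv2.imread('pics/top4.png'); s=cv2.imread('pics/side4.png')
c=lambda im,x0,y0,x1,y1,k: cv2.resize(im[y0:y1,x0:x1],None,fx=k,fy=k,interpolation=cv2.INTER_CUBIC)
cv2.imwrite('pics/a4.png',np.hstack([c(t,310,150,400,250,4),c(s,230,220,330,320,4)]))
E
```

```text
time: 8.82
position: [0.4806, -0.2109, 0.223]
tool_rot: [2.916, 1.169, 0.003]
ft_force: [-0.2, 0.1, 0.1]
grip_width: 0.999
time: 9.45
position: [0.4958, -0.3229, 0.2227]
tool_rot: [-2.915, -1.17, -0.002]
ft_force: [-0.3, -0.0, -0.0]
grip_width: 1.001
t 9.45 p [ 0.4958 -0.3229  0.2227] yaw -46.26 tilt 0.09 q [-0.16  0.25  0.83  1.63 -0.19  1.35 -0.12] F [-0.3 -0.  -0. ] M [-0.09  0.07  0.02] w 1.001
turn deg [-0.02 -0.09  0.24] shift after turn mm [-1.6  0.6  2.7]
```

View pics/a4.png

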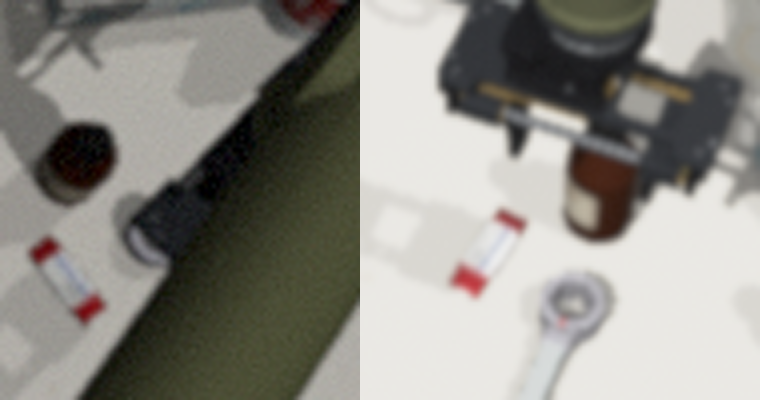

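```bash
python3 -m pendant '[[[0,0,0.2],[-0.002,0.001,0.04],-0.6],[[0,0,0],[0,0,0.05],-0.6],[[0,0,0],[0,0,0.05],-0.6],[[0,0,0],[0,0,0.02],-0.6],[[0,0,0],[0,0,0],-0.6],[[0,0,0],[0,0,0],-0.6]]'; python3 plan.py .495 -.3245 .004 -46.5;  python3 - <<'E'
from h import *
for n in('top','side'): grab(n,n+'5')
t=cv2.imread('pics/top5.png'); s=cv2.imread('pics/side5.png')
c=lambda im,x0,y0,x1,y1,k: cv2.resize(im[y0:y1,x0:x1],None,fx=k,fy=k,interpolation=cv2.INTER_CUBIC)
cv2.imwrite('pics/a5.png',np.hstack([c(t,310,150,400,250,4),c(s,230,240,330,340,4)]))
E
```

```text
time: 10.3
position: [0.4958, -0.3278, 0.0647]
tool_rot: [2.917, 1.16, 0.004]
ft_force: [0.3, 0.0, 0.0]
grip_width: 0.801
t 10.3 p [ 0.4958 -0.3278  0.0647] yaw -46.63 tilt 0.21 q [-0.09  0.41  0.77  1.8  -0.32  1.06 -0.02] F [0.3 0.  0. ] M [-0.07  0.12  0.02] w 0.801
turn deg [ 0.19 -0.08 -0.13] shift after turn mm [ 1.7 -2.9 60.7]
```

View pics/a5.png

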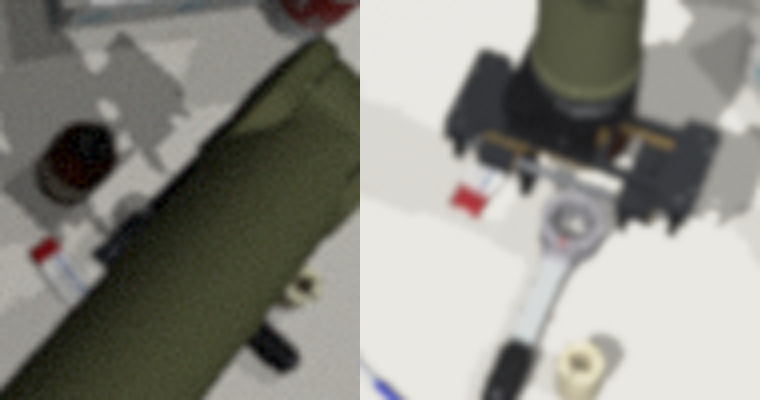

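```bash
python3 -m pendant '[[[0,0,0],[0.002,-0.003,0.02],-0.6],[[0,0,0],[0,0,0.02],-0.6],[[0,0,0],[0,0,0.013],-0.6],[[0,0,0],[0,0,0],-0.6],[[0,0,0],[0,0,0.007],-0.6],[[0,0,0],[0,0,0],-0.6]]'; python3 plan.py .495 -.3245 .004 -46.5
```

```text
time: 11.15
position: [0.4936, -0.3234, 0.0024]
tool_rot: [-2.919, -1.16, 0.0]
ft_force: [-0.4, 0.1, -1.1]
grip_width: 0.802
t 11.15 p [ 0.4936 -0.3234  0.0024] yaw -46.65 tilt 0.01 q [-0.06  0.49  0.73  1.84 -0.39  0.96  0.02] F [-0.4  0.1 -1.1] M [-0.06  0.1   0.  ] w 0.802
turn deg [-0.01  0.   -0.15] shift after turn mm [ 0.3  1.7 -1.6]
```

```bash
python3 -m pendant '[[[0,0,0],[0,0.001,-0.002],-0.6],[[0,0,0],[0,0,0],1],[[0,0,0],[0,0,0],1],[[0,0,0],[0,0,0],1],[[0,0,0],[0,0,0],1]]' 55; python3 plan.py .495 -.3245 .004 -46.5;python3 -m pendant '[[[0,0,0],[0,0,-0.01],1],[[0,0,0],[0,0,-0.03],1],[[0,0,0],[0,0,-0.05],1],[[0,0,0],[0,0,-0.05],1],[[0,0,0],[0,0,-0.06],1],[[0,0,0],[0,0,-0.03],1],[[0,0,0],[0,0,0],1]]';python3 plan.py .5935 .0529 .22 -99;  python3 - <<'E'
from h import *
for n in('top','side'): grab(n,n+'6')
t=cv2.imread('pics/top6.png'); s=cv2.imread('pics/side6.png')
c=lambda im,x0,y0,x1,y1,k: cv2.resize(im[y0:y1,x0:x1],None,fx=k,fy=k,interpolation=cv2.INTER_CUBIC)
cv2.imwrite('pics/a6.png',np.hstack([c(t,310,150,400,250,4),c(s,230,200,330,300,4)]))
E
```

```text
time: 11.78
position: [0.4946, -0.3242, 0.0047]
tool_rot: [2.919, 1.16, 0.001]
ft_force: [0.2, -0.2, -0.1]
grip_width: 0.575
t 11.78 p [ 0.4946 -0.3242  0.0047] yaw -46.64 tilt 0.03 q [-0.06  0.49  0.73  1.84 -0.39  0.96  0.02] F [ 0.2 -0.2 -0.1] M [-0.13  0.05  0.03] w 0.575
turn deg [ 0.03 -0.01 -0.14] shift after turn mm [0.1 0.5 0.7]
time: 12.65
position: [0.4952, -0.3251, 0.2371]
tool_rot: [2.917, 1.159, 0.006]
ft_force: [0.6, 0.6, -4.3]
grip_width: 0.573
t 12.65 p [ 0.4952 -0.3251  0.2371] yaw -46.67 tilt 0.27 q [-0.18  0.24  0.84  1.61 -0.18  1.37 -0.12] F [ 0.6  0.6 -4.3] M [-0.1   0.06  0.01] w 0.573
turn deg [ 0.16 -0.23 52.33] shift after turn mm [  38.  -388.7   17.1]
```

View pics/a6.png

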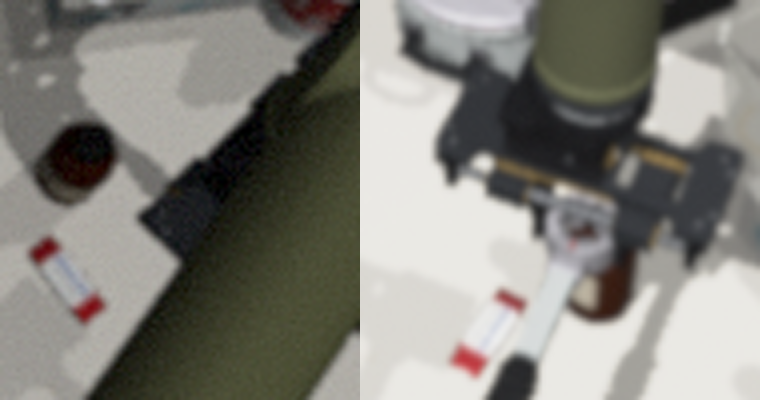

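```bash
python3 -m pendant '[[[0,0,10.4],[0,0,0],1],[[0,0,10.4],[0,0,0],1],[[0,0,10.4],[0,0,0],1],[[0,0,10.5],[0,0,0],1],[[0,0,10.5],[0,0,0],1],[[0,0,0],[0.005,-0.04,0],1],[[0,0,0],[0.005,-0.05,0],1],[[0,0,0],[0.005,-0.05,0],1]]';python3 -m pendant '[[[0,0,0],[0.005,-0.05,0],1],[[0,0,0],[0.005,-0.05,0],1],[[0,0,0],[0.005,-0.05,0],1],[[0,0,0],[0.004,-0.049,0],1],[[0,0,0],[0.004,-0.049,0],1],[[0,0,0],[0,0,0],1],[[0,0,0],[0,0,0],1]]'; python3 plan.py .5935 .0529 .197 -99;  python3 - <<'E'
from h import *
for n in('top','side'): grab(n,n+'7')
t=cv2.imread('pics/top7.png'); s=cv2.imread('pics/side7.png')
c=lambda im,x0,y0,x1,y1,k: cv2.resize(im[y0:y1,x0:x1],None,fx=k,fy=k,interpolation=cv2.INTER_CUBIC)
cv2.imwrite('pics/a7.png',np.hstack([c(t,190,130,290,230,4),c(s,210,110,310,210,4)]))
E
```

```text
time: 13.75
position: [0.5296, -0.1862, 0.2321]
tool_rot: [-3.132, 0.243, 0.006]
ft_force: [0.7, 0.6, -2.7]
grip_width: 0.573
time: 14.62
position: [0.5904, 0.0527, 0.2324]
tool_rot: [3.13, -0.242, -0.005]
ft_force: [0.2, -0.3, -2.5]
grip_width: 0.569
t 14.62 p [0.5904 0.0527 0.2324] yaw -98.85 tilt 0.24 q [-0.81  0.24  0.8   1.61 -0.18  1.37 -1.71] F [ 0.2 -0.3 -2.5] M [-0.13  0.16 -0.03] w 0.569
turn deg [0.16 0.18 0.15] shift after turn mm [ 3.  -0.7 35.4]
```

View pics/a7.png

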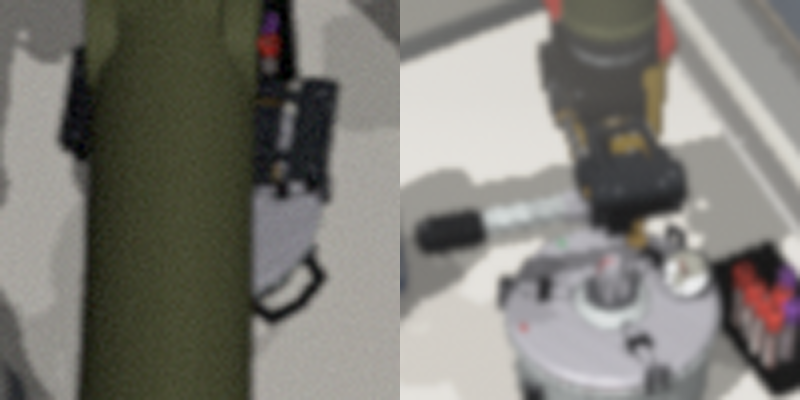

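```bash
cat > lev.py <<'E'
from h import *
import sys
def lev(tag,z0,tcp,yaw):
    d=load(tag); P=cloud(d); v=np.array([np.cos(np.radians(yaw)),np.sin(np.radians(yaw))]); n=np.array([-v[1],v[0]])
    m0=(P[...,2]>z0+.014)&(P[...,2]<z0+.036)
    for it in range(3):
        s=(P[...,:2]-tcp)@v; q=(P[...,:2]-tcp)@n
        m=m0&(s>.05)&(s<.19)&(abs(q)<.025); W=P[m]; sw=s[m]
        A=np.array([W[(sw>a)&(sw<a+.015),:2].mean(0) for a in np.arange(.055,.155,.015) if ((sw>a)&(sw<a+.015)).sum()>3]); cc=A.mean(0); vv=np.linalg.svd(A-cc)[2][0]; v=vv*np.sign(vv@v); n=np.array([-v[1],v[0]])
    print('n',m.sum(),'yaw',np.degrees(np.arctan2(v[1],v[0])).round(2),'axis offset at TCP mm',(((cc-tcp)@n)*1000).round(1),'s max',np.percentile(sw,[98,100]).round(4))
    for a in np.arange(.05,.18,.01):
        k=(sw>a)&(sw<=a+.01)
        if k.sum()>2: print(round(a,3),k.sum(),'z-z0',(np.median(W[k,2])-z0).round(4),'q',((W[k,:2].mean(0)-tcp)@n*1000).round(1),'bright',d['color'][m][k].mean().round(0))
lev(sys.argv[1],float(sys.argv[2]),np.array([float(sys.argv[3]),float(sys.argv[4])]),float(sys.argv[5]))
E
python3 lev.py side7 .2277 .5904 .0527 171.1; echo; python3 lev.py side0 0 .4946 -.3242 -136.6;python3 lev.py top0 0 .4946 -.3242 -136.6
```

```text
n 236 yaw 173.11 axis offset at TCP mm 3.5 s max [0.1616 0.1645]
0.05 20 z-z0 0.0223 q 4.3 bright 172.0
0.06 17 z-z0 0.0223 q 2.5 bright 176.0
0.07 16 z-z0 0.0241 q 3.6 bright 186.0
0.08 17 z-z0 0.0232 q 3.6 bright 188.0
0.09 18 z-z0 0.024 q 3.3 bright 189.0
0.1 18 z-z0 0.0234 q 4.1 bright 149.0
0.11 24 z-z0 0.0264 q 4.4 bright 56.0
0.12 26 z-z0 0.0251 q 3.4 bright 50.0
0.13 22 z-z0 0.0255 q 2.8 bright 48.0
0.14 25 z-z0 0.0252 q 3.9 bright 47.0
0.15 25 z-z0 0.0251 q 3.2 bright 58.0
0.16 8 z-z0 0.0202 q 1.1 bright 79.0

n 272 yaw -135.95 axis offset at TCP mm 1.7 s max [0.1622 0.1638]
0.05 21 z-z0 0.022 q 1.8 bright 191.0
0.06 20 z-z0 0.0232 q 2.6 bright 190.0
0.07 16 z-z0 0.0235 q 1.3 bright 190.0
0.08 19 z-z0 0.0242 q 1.5 bright 191.0
0.09 20 z-z0 0.025 q 1.0 bright 192.0
0.1 18 z-z0 0.0243 q 3.2 bright 150.0
0.11 26 z-z0 0.026 q 0.4 bright 74.0
0.12 26 z-z0 0.0271 q 2.3 bright 51.0
0.13 30 z-z0 0.0266 q 1.8 bright 56.0
0.14 31 z-z0 0.0263 q 1.9 bright 57.0
0.15 33 z-z0 0.0256 q 1.6 bright 66.0
0.16 12 z-z0 0.0216 q -0.7 bright 72.0
n 208 yaw -137.29 axis offset at TCP mm 0.2 s max [0.1585 0.1606]
0.05 15 z-z0 0.0248 q -0.6 bright 134.0
0.06 15 z-z0 0.0248 q -0.7 bright 133.0
0.07 14 z-z0 0.023 q 0.2 bright 134.0
0.08 19 z-z0 0.0241 q 1.2 bright 136.0
0.09 15 z-z0 0.0245 q 1.0 bright 133.0
0.1 18 z-z0 0.0242 q 0.8 bright 81.0
0.11 22 z-z0 0.0283 q 0.4 bright 29.0
0.12 23 z-z0 0.0266 q -0.0 bright 30.0
0.13 24 z-z0 0.0281 q -0.1 bright 28.0
0.14 24 z-z0 0.027 q -0.7 bright 26.0
0.15 18 z-z0 0.0258 q 0.4 bright 52.0
```

```bash
python3 -m pendant '[[[0.15,0.2,0],[0.003,-0.001,0.015],1],[[0,0,0],[0,0,0.02],1],[[0,0,0],[0,0,0.015],1],[[0,0,0],[0,0,0],1],[[0,0,0],[0,0,0],1]]'; python3 plan.py .5935 .0529 .1387 -99;  python3 - <<'E'
from h import *
for n in('top','side'): grab(n,n+'8')
t=cv2.imread('pics/top8.png'); s=cv2.imread('pics/side8.png')
c=lambda im,x0,y0,x1,y1,k: cv2.resize(im[y0:y1,x0:x1],None,fx=k,fy=k,interpolation=cv2.INTER_CUBIC)
cv2.imwrite('pics/a8.png',np.hstack([c(t,190,130,270,210,5),c(s,220,120,300,200,5)]))
E
```

```text
time: 15.35
position: [0.5951, 0.054, 0.1848]
tool_rot: [-3.13, 0.242, -0.007]
ft_force: [0.0, -0.8, -2.3]
grip_width: 0.572
t 15.35 p [0.5951 0.054  0.1848] yaw -98.85 tilt 0.28 q [-0.79  0.28  0.79  1.67 -0.21  1.27 -1.69] F [ 0.  -0.8 -2.3] M [-0.05  0.13 -0.01] w 0.572
turn deg [-0.15 -0.23  0.15] shift after turn mm [-1.4  1.3 46.1]
```

View pics/a8.png

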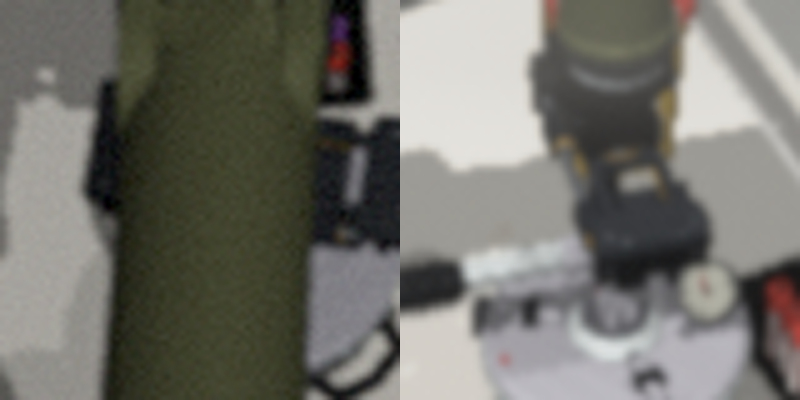

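```bash
python3 -m pendant '[[[0,0,0],[-0.001,0.001,0.008],1],[[0,0,0],[0,0,0.006],1],[[0,0,0],[0,0,0.005],1],[[0,0,0],[0,0,0],1]]'; python3 plan.py .5935 .0529 .1387 -99
```

```text
time: 15.95
position: [0.5934, 0.0532, 0.1649]
tool_rot: [-3.13, 0.242, -0.004]
ft_force: [-0.2, 0.6, -3.0]
grip_width: 0.57
t 15.95 p [0.5934 0.0532 0.1649] yaw -98.85 tilt 0.19 q [-0.79  0.3   0.78  1.7  -0.22  1.24 -1.68] F [-0.2  0.6 -3. ] M [ 0.01  0.12 -0.02] w 0.57
turn deg [-0.12 -0.14  0.15] shift after turn mm [ 0.2  0.3 26.2]
```

No contact yet, about 5 mm over the nose. Keep lowering in small rows.

```bash
python3 -m pendant '[[[0,0,0],[0,0,0.003],1],[[0,0,0],[0,0,0.003],1],[[0,0,0],[0,0,0.002],1],[[0,0,0],[0,0,0],1]]'; python3 plan.py .5935 .0529 .1387 -99;python3 -m pendant '[[[0,0,0],[0,0,0.002],1],[[0,0,0],[0,0,0.002],1],[[0,0,0],[0,0,0],1]]'; python3 plan.py .5935 .0529 .1387 -99
```

```text
time: 16.45
position: [0.5934, 0.053, 0.1572]
tool_rot: [-3.13, 0.242, -0.005]
ft_force: [-1.4, -0.7, -3.4]
grip_width: 0.565
t 16.45 p [0.5934 0.053  0.1572] yaw -98.85 tilt 0.2 q [-0.79  0.3   0.78  1.7  -0.23  1.23 -1.67] F [-1.4 -0.7 -3.4] M [-0.22  0.47  0.02] w 0.565
turn deg [-0.13 -0.16  0.15] shift after turn mm [ 0.1  0.1 18.5]
time: 16.82
position: [0.5929, 0.0531, 0.1531]
tool_rot: [-3.13, 0.242, -0.003]
ft_force: [-4.8, -2.2, -3.0]
grip_width: 0.568
t 16.82 p [0.5929 0.0531 0.1531] yaw -98.84 tilt 0.15 q [-0.78  0.31  0.78  1.71 -0.23  1.22 -1.67] F [-4.8 -2.2 -3. ] M [-0.35  1.14  0.07] w 0.568
turn deg [-0.12 -0.08  0.15] shift after turn mm [ 0.7  0.1 14.4]
```

```bash
python3 -m pendant '[[[0,0,0],[-0.001,0.0005,0],1],[[0,0,0],[0,0,0],1]]'; python3 plan.py .5935 .0529 .1387 -99;python3 -m pendant '[[[0,0,0],[0,0,0.002],1],[[0,0,0],[0,0,0],1]]'; python3 plan.py .5935 .0529 .1387 -99
```

```text
time: 17.08
position: [0.5926, 0.053, 0.1531]
tool_rot: [-3.13, 0.242, -0.006]
ft_force: [-2.9, -0.4, -3.8]
grip_width: 0.569
t 17.07 p [0.5926 0.053  0.1531] yaw -98.84 tilt 0.24 q [-0.79  0.3   0.78  1.71 -0.23  1.22 -1.67] F [-2.9 -0.4 -3.8] M [-0.25  0.65  0.06] w 0.569
turn deg [-0.14 -0.19  0.16] shift after turn mm [ 0.9 -0.1 14.4]
time: 17.32
position: [0.5926, 0.0529, 0.1515]
tool_rot: [-3.13, 0.242, -0.005]
ft_force: [-3.6, 0.0, -1.9]
grip_width: 0.57
t 17.32 p [0.5926 0.0529 0.1515] yaw -98.84 tilt 0.24 q [-0.78  0.3   0.78  1.71 -0.23  1.21 -1.67] F [-3.6  0.  -1.9] M [-0.21  1.01  0.03] w 0.57
turn deg [-0.15 -0.18  0.16] shift after turn mm [ 0.8 -0.1 12.8]
```

```bash
python3 -m pendant '[[[0.1,0.2,0],[-0.001,0,0],1],[[0,0,0],[0,0,0.002],1],[[0,0,0],[0,0,0],1]]'; python3 plan.py .5935 .0529 .1387 -99;python3 -m pendant '[[[0,0,0],[0,0,0.002],1],[[0,0,0],[0,0,0],1]]'; python3 plan.py .5935 .0529 .1387 -99
```

```text
time: 17.7
position: [0.5924, 0.0529, 0.1498]
tool_rot: [-3.128, 0.242, -0.014]
ft_force: [-0.1, -1.2, -1.4]
grip_width: 0.571
t 17.7 p [0.5924 0.0529 0.1498] yaw -98.85 tilt 0.56 q [-0.79  0.3   0.78  1.72 -0.23  1.2  -1.67] F [-0.1 -1.2 -1.4] M [-0.31  0.25  0.08] w 0.571
turn deg [-0.26 -0.49  0.15] shift after turn mm [ 1.1 -0.2 11.1]
time: 17.95
position: [0.5924, 0.0529, 0.1477]
tool_rot: [-3.128, 0.242, -0.014]
ft_force: [0.7, -1.2, -1.4]
grip_width: 0.575
t 17.95 p [0.5924 0.0529 0.1477] yaw -98.85 tilt 0.54 q [-0.79  0.3   0.78  1.72 -0.23  1.2  -1.67] F [ 0.7 -1.2 -1.4] M [-0.43  0.03  0.06] w 0.575
turn deg [-0.25 -0.48  0.15] shift after turn mm [ 1.1 -0.2  9. ]
```

```bash
python3 -m pendant '[[[-0.25,-0.45,0],[0,0,0.001],1],[[0,0,0],[0,0,0.002],1],[[0,0,0],[0,0,0],1]]'; python3 plan.py .5935 .0529 .1387 -99;python3 -m pendant '[[[0,0,0],[0,0,0.002],1],[[0,0,0],[0,0,0],1]]'; python3 plan.py .5935 .0529 .1387 -99
```

```text
time: 18.32
position: [0.5924, 0.0529, 0.1445]
tool_rot: [3.132, -0.242, 0.001]
ft_force: [1.7, -1.0, -1.0]
grip_width: 0.571
t 18.32 p [0.5924 0.0529 0.1445] yaw -98.85 tilt 0.02 q [-0.78  0.31  0.78  1.72 -0.23  1.2  -1.67] F [ 1.7 -1.  -1. ] M [-0.5  -0.27  0.08] w 0.571
turn deg [ 0.01 -0.02  0.15] shift after turn mm [ 1.1 -0.2  5.8]
time: 18.58
position: [0.5923, 0.0529, 0.1427]
tool_rot: [-3.132, 0.242, -0.001]
ft_force: [2.6, -2.4, -1.2]
grip_width: 0.569
t 18.57 p [0.5923 0.0529 0.1427] yaw -98.85 tilt 0.03 q [-0.78  0.32  0.78  1.72 -0.24  1.2  -1.67] F [ 2.6 -2.4 -1.2] M [-0.54 -0.49  0.12] w 0.569
turn deg [-0.   -0.03  0.15] shift after turn mm [ 1.1 -0.2  4. ]
```

```bash
python3 -m pendant '[[[0,0,0],[0.0005,0.0004,0.002],1],[[0,0,0],[0,0,0.001],1],[[0,0,0],[0,0,0],1]]'; python3 plan.py .5935 .0529 .1387 -99;python3 -m pendant '[[[0,0,0],[0,0,0.001],1],[[0,0,0],[0,0,0.001],1],[[0,0,0],[0,0,0],1]]'; python3 plan.py .5935 .0529 .1387 -99
```

```text
time: 18.95
position: [0.5924, 0.0528, 0.1395]
tool_rot: [-3.132, 0.242, 0.001]
ft_force: [1.4, -0.6, 0.4]
grip_width: 0.573
t 18.95 p [0.5924 0.0528 0.1395] yaw -98.83 tilt 0.04 q [-0.78  0.32  0.78  1.72 -0.24  1.2  -1.66] F [ 1.4 -0.6  0.4] M [-0.33 -0.36  0.04] w 0.573
turn deg [-0.02  0.03  0.17] shift after turn mm [ 1.1 -0.2  0.8]
time: 19.32
position: [0.5924, 0.0528, 0.1386]
tool_rot: [-3.131, 0.242, 0.001]
ft_force: [-1.5, -1.8, 7.0]
grip_width: 0.57
t 19.32 p [0.5924 0.0528 0.1386] yaw -98.84 tilt 0.07 q [-0.78  0.32  0.78  1.72 -0.24  1.2  -1.66] F [-1.5 -1.8  7. ] M [-0.3   0.41  0.12] w 0.57
turn deg [-0.06  0.04  0.16] shift after turn mm [ 1.1 -0.2 -0.1]
```

```bash
python3 -m pendant '[[[0,0,0],[0,0,0.001],1],[[0,0,0],[0,0,0],1]]'; python3 plan.py .5935 .0529 .1387 -99;python3 -m pendant '[[[0,0,0],[0,0,0],-0.6],[[0,0,0],[0,0,0],-0.6],[[0,0,0],[0,0,0],-0.6]]'; python3 plan.py .5935 .0529 .1387 -99
python3 - <<'E'
from h import *
for n in('top','side'): grab(n,n+'9')
t=cv2.imread('pics/top9.png'); s=cv2.imread('pics/side9.png')
c=lambda im,x0,y0,x1,y1,k: cv2.resize(im[y0:y1,x0:x1],None,fx=k,fy=k,interpolation=cv2.INTER_CUBIC)
cv2.imwrite('pics/a9.png',np.hstack([c(t,190,130,270,210,5),c(s,220,140,300,220,5)]))
E
python3 lev.py side9 .134 .5925 .0528 171
```

```text
time: 19.58
position: [0.5924, 0.0529, 0.1386]
tool_rot: [-3.131, 0.242, 0.001]
ft_force: [-3.0, -1.5, 13.4]
grip_width: 0.572
t 19.57 p [0.5924 0.0529 0.1386] yaw -98.83 tilt 0.1 q [-0.78  0.32  0.78  1.72 -0.24  1.2  -1.66] F [-3.  -1.5 13.4] M [-0.33  0.84  0.07] w 0.572
turn deg [-0.09  0.05  0.17] shift after turn mm [ 1.1 -0.2 -0.1]
time: 19.95
position: [0.5916, 0.0529, 0.1359]
tool_rot: [-3.132, 0.242, 0.004]
ft_force: [-0.8, 1.2, 0.4]
grip_width: 0.775
t 19.95 p [0.5916 0.0529 0.1359] yaw -98.83 tilt 0.13 q [-0.78  0.32  0.77  1.73 -0.24  1.19 -1.66] F [-0.8  1.2  0.4] M [-0.02  0.18  0.02] w 0.775
turn deg [0.   0.13 0.17] shift after turn mm [ 1.9 -0.3 -2.8]
n 212 yaw 173.15 axis offset at TCP mm 2.3 s max [0.1618 0.1647]
0.05 19 z-z0 0.0222 q 2.9 bright 174.0
0.06 16 z-z0 0.022 q 3.9 bright 173.0
0.07 18 z-z0 0.0227 q 1.8 bright 189.0
0.08 14 z-z0 0.0213 q 1.9 bright 192.0
0.09 16 z-z0 0.0215 q 1.6 bright 191.0
0.1 14 z-z0 0.0235 q 1.3 bright 162.0
0.11 22 z-z0 0.0241 q 2.6 bright 68.0
0.12 22 z-z0 0.0249 q 4.0 bright 55.0
0.13 21 z-z0 0.0254 q 1.9 bright 57.0
0.14 21 z-z0 0.0244 q 2.6 bright 55.0
0.15 22 z-z0 0.0239 q 1.9 bright 66.0
0.16 7 z-z0 0.0218 q 1.3 bright 108.0
```

View pics/a9.png

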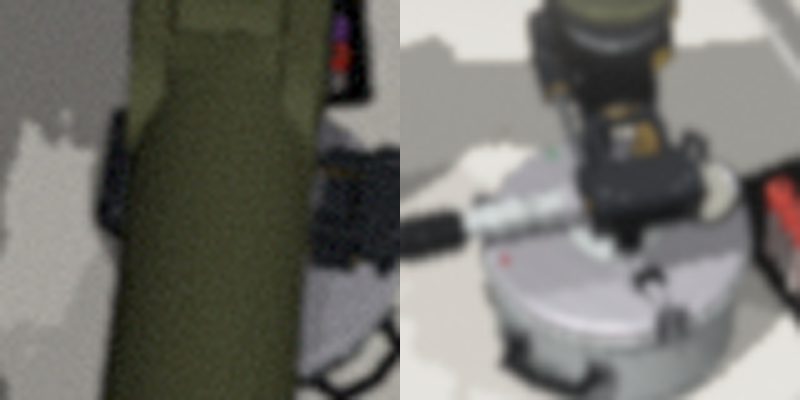

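```bash
python3 -m pendant '[[[0,0,0],[0,0,-0.01],-0.8],[[0,0,0],[0,0,-0.03],-1],[[0,0,0],[0,0,-0.03],-1],[[0,0,-10.6],[0,0,0],-1],[[0,0,-10.6],[0,0,0],-1],[[0,0,-10.6],[0,0,0],-1],[[0,0,-10.6],[0,0,0],-1],[[0,0,-10.6],[0,0,0],-1]]'
python3 -m pendant '[[[0,0,-10.6],[0,0,0],-1],[[0,0,-10.6],[0,0,0],-1],[[0,0,-10.6],[0,0,0],-1],[[0,0,-10.6],[0,0,0],-1],[[0,0,-10.6],[0,0,0],-1],[[0,0,-10.6],[0,0,0],-1],[[0,0,-10.6],[0,0,0],-1],[[0,0,-10.6],[0,0,0],-1]]'
python3 -m pendant '[[[0,0,-10.6],[0,0,0],-1],[[0,0,-10.6],[0,0,0],-1],[[0,0,-10.6],[0,0,0],-1],[[0,0,-10.6],[0,0,0],-1],[[0,0,0],[0,0,0],-1]]'
python3 plan.py .5925 .0529 .1387 81
python3 - <<'E'
from h import *
for n in('top','side'): grab(n,n+'10')
t=cv2.imread('pics/top10.png'); s=cv2.imread('pics/side10.png')
c=lambda im,x0,y0,x1,y1,k: cv2.resize(im[y0:y1,x0:x1],None,fx=k,fy=k,interpolation=cv2.INTER_CUBIC)
cv2.imwrite('pics/a10.png',np.hstack([c(t,190,130,270,230,5)[:400],c(s,220,140,300,220,5)]))
E
python3 lev.py side10 .134 .5925 .0528 171
```

```text
time: 21.05
position: [0.5925, 0.0525, 0.2073]
tool_rot: [-2.907, -1.189, -0.0]
ft_force: [-0.3, 0.0, -0.2]
grip_width: 1.0
time: 22.05
position: [0.5925, 0.0524, 0.2073]
tool_rot: [-1.345, -2.839, -0.0]
ft_force: [0.1, -0.3, -0.2]
grip_width: 0.999
time: 22.68
position: [0.5925, 0.0524, 0.2072]
tool_rot: [-0.241, -3.132, -0.001]
ft_force: [0.4, -0.5, 0.3]
grip_width: 1.0
t 22.68 p [0.5925 0.0524 0.2072] yaw 81.22 tilt 0.02 q [-0.48  0.22  0.41  1.63 -0.09  1.31  1.36] F [ 0.4 -0.5  0.3] M [ 0.07  0.02 -0.  ] w 1.0
turn deg [ 0.02 -0.01  0.22] shift after turn mm [ 0.1  0.5 68.5]
n 204 yaw 173.54 axis offset at TCP mm 1.5 s max [0.1621 0.1649]
0.05 18 z-z0 0.0229 q 2.2 bright 176.0
0.06 14 z-z0 0.0212 q 2.1 bright 170.0
0.07 17 z-z0 0.0219 q 1.4 bright 173.0
0.08 15 z-z0 0.0226 q 2.1 bright 175.0
0.09 16 z-z0 0.0234 q 1.7 bright 170.0
0.1 15 z-z0 0.0233 q 0.7 bright 144.0
0.11 18 z-z0 0.0244 q 2.0 bright 58.0
0.12 22 z-z0 0.026 q 1.9 bright 48.0
0.13 21 z-z0 0.0242 q 0.7 bright 49.0
0.14 20 z-z0 0.0259 q 1.2 bright 48.0
0.15 20 z-z0 0.0251 q 2.3 bright 56.0
0.16 8 z-z0 0.0222 q 0.5 bright 73.0
```

View pics/a10.png

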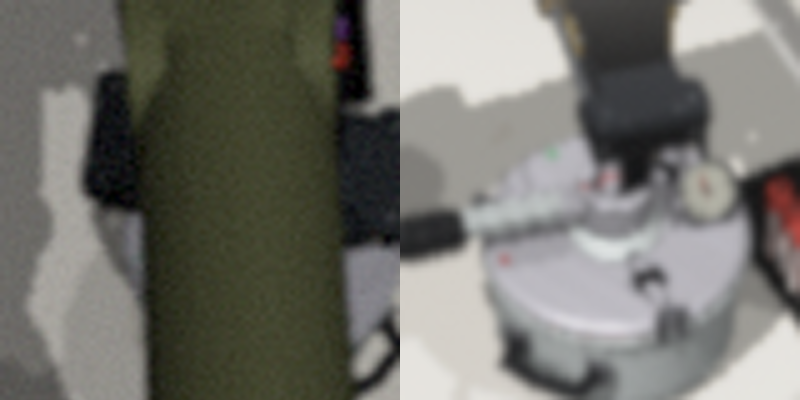

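```bash
python3 -m pendant '[[[0,0,0.2],[0,0.0005,0.03],-0.8],[[0,0,0],[0,0,0.025],-0.8],[[0,0,0],[0,0,0.012],-0.8],[[0,0,0],[0,0,0],-0.8],[[0,0,0],[0,0,0],1],[[0,0,0],[0,0,0],1],[[0,0,0],[0,0,0],1]]' 45
python3 plan.py .5925 .0529 .1387 81
```

```text
time: 23.65
position: [0.5927, 0.0531, 0.1403]
tool_rot: [0.242, 3.132, 0.001]
ft_force: [-1.1, -0.4, -1.0]
grip_width: 0.647
t 23.65 p [0.5927 0.0531 0.1403] yaw 81.15 tilt 0.03 q [-0.47  0.27  0.4   1.71 -0.11  1.19  1.37] F [-1.1 -0.4 -1. ] M [-0.02  0.04  0.05] w 0.647
turn deg [0.03 0.01 0.15] shift after turn mm [ 0.2 -0.3  1.6]
```

```bash
python3 -m pendant '[[[0,0,0],[0,0,0],1],[[0,0,0],[0,0,0],1],[[0,0,0],[0,0,0.001],1],[[0,0,5],[0,0,0],1],[[0,0,5],[0,0,0],1],[[0,0,5],[0,0,0],1],[[0,0,0],[0,0,0],1]]' 60
python3 plan.py .5925 .0529 .1387 9
```

```text
time: 24.52
position: [0.5927, 0.053, 0.14]
tool_rot: [0.65, 3.073, 0.001]
ft_force: [-1.7, -0.7, 7.1]
grip_width: 0.57
t 24.52 p [0.5927 0.053  0.14  ] yaw 66.11 tilt 0.03 q [-0.5   0.27  0.43  1.71 -0.12  1.19  1.12] F [-1.7 -0.7  7.1] M [-0.07  0.46 -0.04] w 0.57
turn deg [ 3.000e-02 -2.000e-02  5.711e+01] shift after turn mm [-0.1 -0.2  1.3]
```

```bash
python3 - <<'E'
from h import *
for n in('top','side'): grab(n,n+'11')
E
python3 lev.py side11 .134 .5925 .0528 158
```

```text
n 201 yaw 158.88 axis offset at TCP mm 0.6 s max [0.1603 0.1644]
0.05 13 z-z0 0.0227 q 0.2 bright 191.0
0.06 13 z-z0 0.021 q 1.9 bright 182.0
0.07 16 z-z0 0.0223 q 0.5 bright 184.0
0.08 17 z-z0 0.0219 q 0.6 bright 177.0
0.09 15 z-z0 0.0214 q -0.3 bright 182.0
0.1 17 z-z0 0.0215 q 0.2 bright 142.0
0.11 21 z-z0 0.0249 q 1.3 bright 55.0
0.12 23 z-z0 0.027 q 2.2 bright 49.0
0.13 21 z-z0 0.0248 q -0.5 bright 49.0
0.14 21 z-z0 0.026 q 1.3 bright 48.0
0.15 16 z-z0 0.0235 q -0.3 bright 61.0
0.16 8 z-z0 0.0234 q -0.4 bright 84.0
```

View pics/side11.png

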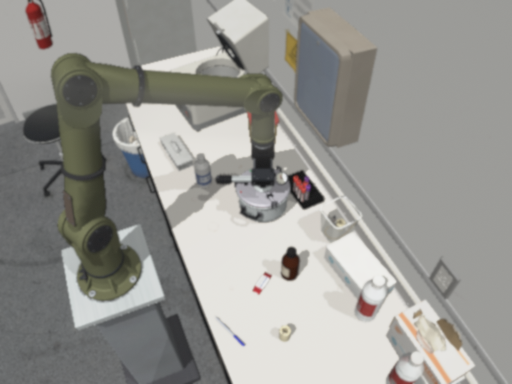

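```bash
python3 -m pendant '[[[0,0,7],[0,0,0],1],[[0,0,7],[0,0,0],1],[[0,0,7],[0,0,0],1],[[0,0,7],[0,0,0],1],[[0,0,7],[0,0,0],1],[[0,0,7],[0,0,0],1],[[0,0,7],[0,0,0],1],[[0,0,0],[0,0,0],1]]'
python3 plan.py .5925 .0529 .1387 9
python3 -m pendant '[[[0,0,4],[0,0,0],1],[[0,0,4],[0,0,0],1],[[0,0,0],[0,0,0],1]]'
python3 plan.py .5925 .0529 .1387 9
```

```text
time: 25.62
position: [0.5931, 0.0532, 0.14]
tool_rot: [1.866, 2.527, 0.002]
ft_force: [-1.0, -0.4, 6.4]
grip_width: 0.572
t 25.62 p [0.5931 0.0532 0.14  ] yaw 17.1 tilt 0.07 q [-0.6   0.28  0.55  1.72 -0.16  1.19  0.29] F [-1.  -0.4  6.4] M [-0.13  0.3  -0.03] w 0.572
turn deg [ 0.07 -0.03  8.1 ] shift after turn mm [-0.3 -0.6  1.3]
time: 26.0
position: [0.5931, 0.0532, 0.14]
tool_rot: [2.037, 2.391, 0.002]
ft_force: [-1.2, 0.6, 6.5]
grip_width: 0.572
t 26.0 p [0.5931 0.0532 0.14  ] yaw 9.13 tilt 0.08 q [-0.62  0.28  0.57  1.72 -0.16  1.19  0.16] F [-1.2  0.6  6.5] M [-0.11  0.34  0.05] w 0.572
turn deg [ 0.07 -0.03  0.13] shift after turn mm [-0.2 -0.7  1.3]
```

```bash
for i in 1; do python3 -m pendant '[[[0,0,2],[0,0,0],1],[[0,0,0],[0,0,0],1]]'; python3 plan.py .5925 .0529 .1387 9; done; python3 -m pendant '[[[0,0,2],[0,0,0],1],[[0,0,0],[0,0,0],1]]'; python3 plan.py .5925 .0529 .1387 9;  python3 -m pendant '[[[0,0,2],[0,0,0],1],[[0,0,0],[0,0,0],1]]'; python3 plan.py .5925 .0529 .1387 9
```

```text
time: 26.25
position: [0.5931, 0.0532, 0.14]
tool_rot: [2.078, 2.356, 0.002]
ft_force: [-0.8, -0.9, 6.1]
grip_width: 0.571
t 26.25 p [0.5931 0.0532 0.14  ] yaw 7.16 tilt 0.08 q [-0.62  0.28  0.58  1.72 -0.17  1.19  0.12] F [-0.8 -0.9  6.1] M [-0.1   0.31  0.08] w 0.571
turn deg [ 0.07 -0.04 -1.84] shift after turn mm [-0.2 -0.7  1.3]
time: 26.5
position: [0.5931, 0.0532, 0.14]
tool_rot: [2.119, 2.319, 0.002]
ft_force: [-1.5, 0.0, 7.2]
grip_width: 0.571
t 26.5 p [0.5931 0.0532 0.14  ] yaw 5.16 tilt 0.08 q [-0.62  0.29  0.58  1.72 -0.17  1.19  0.09] F [-1.5  0.   7.2] M [-0.07  0.29  0.01] w 0.571
turn deg [ 0.07 -0.03 -3.84] shift after turn mm [-0.2 -0.7  1.3]
time: 26.75
position: [0.5932, 0.0533, 0.14]
tool_rot: [2.154, 2.285, 0.001]
ft_force: [-0.4, -0.9, 6.3]
grip_width: 0.569
t 26.75 p [0.5932 0.0533 0.14  ] yaw 3.39 tilt 0.08 q [-0.63  0.29  0.59  1.72 -0.17  1.19  0.06] F [-0.4 -0.9  6.3] M [-0.19  0.28  1.36] w 0.569
turn deg [ 0.07  0.03 -5.61] shift after turn mm [-0.2 -0.7  1.3]
```

```bash
python3 -m pendant '[[[0,0,0],[0,0,-0.0005],1],[[0,0,0],[0,0,0],-0.8],[[0,0,0],[0,0,0],-0.8],[[0,0,0],[0,0,0],-0.8],[[0,0,0],[0,0,-0.005],-1],[[0,0,0],[0,0,-0.02],-1],[[0,0,0],[0,0,-0.05],-1],[[0,0,0],[0,0,-0.05],-1]]'
python3 plan.py .35 .05 .27 3.4
```

```text
time: 27.75
position: [0.5924, 0.0529, 0.2669]
tool_rot: [-2.16, -2.281, -0.001]
ft_force: [0.8, -0.0, -0.4]
grip_width: 0.999
t 27.75 p [0.5924 0.0529 0.2669] yaw 3.13 tilt 0.03 q [-0.65  0.2   0.6   1.55 -0.12  1.43  0.02] F [ 0.8 -0.  -0.4] M [ 0.01 -0.04 -0.06] w 0.999
turn deg [ 0.01 -0.02 -0.27] shift after turn mm [  11.5 -242.2   -3.1]
```

```bash
python3 -m pendant '[[[0,0,0],[-0.05,-0.02,-0.01],-1],[[0,0,0],[-0.05,-0.02,0],-1],[[0,0,0],[-0.05,-0.02,0],-1],[[0,0,0],[-0.05,-0.02,0],-1],[[0,0,0],[-0.05,-0.02,0],-1],[[0,0,0],[-0.05,-0.02,0],-1],[[0,0,0],[0,0,0],-1]]'
python3 - <<'E'
from h import *
for n in('top','side'): grab(n,n+'12')
t=cv2.imread('pics/top12.png'); s=cv2.imread('pics/side12.png')
c=lambda im,x0,y0,x1,y1,k: cv2.resize(im[y0:y1,x0:x1],None,fx=k,fy=k,interpolation=cv2.INTER_CUBIC)
cv2.imwrite('pics/a12.png',np.hstack([c(t,180,140,280,240,4),c(s,190,130,290,230,4)]))
E
python3 lev.py side12 .134 .593 .0528 98;python3 lev.py top12 .134 .593 .0528 98
```

```text
time: 28.62
position: [0.4865, -0.2591, 0.2762]
tool_rot: [2.17, 2.269, -0.001]
ft_force: [-0.8, 0.5, -0.2]
grip_width: 0.997
n 122 yaw 102.68 axis offset at TCP mm -7.3 s max [0.1506 0.1575]
0.05 13 z-z0 0.0228 q -4.0 bright 167.0
0.06 13 z-z0 0.0216 q -4.3 bright 192.0
0.07 9 z-z0 0.0219 q -8.6 bright 210.0
0.08 10 z-z0 0.0221 q -8.4 bright 209.0
0.09 14 z-z0 0.022 q -8.4 bright 201.0
0.1 16 z-z0 0.0246 q -11.8 bright 132.0
0.11 19 z-z0 0.024 q -7.0 bright 64.0
0.12 8 z-z0 0.0257 q -6.4 bright 58.0
0.13 8 z-z0 0.0255 q -7.1 bright 63.0
0.14 8 z-z0 0.0251 q -5.8 bright 85.0
0.15 4 z-z0 0.024 q -6.9 bright 129.0
n 236 yaw 96.83 axis offset at TCP mm -0.6 s max [0.1601 0.1646]
0.05 16 z-z0 0.0242 q -0.7 bright 124.0
0.06 19 z-z0 0.0228 q 0.4 bright 141.0
0.07 18 z-z0 0.0247 q -1.0 bright 143.0
0.08 17 z-z0 0.0231 q -0.9 bright 144.0
0.09 17 z-z0 0.0225 q -1.1 bright 145.0
0.1 18 z-z0 0.0253 q -0.4 bright 124.0
0.11 25 z-z0 0.0265 q 0.3 bright 36.0
0.12 27 z-z0 0.0275 q -1.2 bright 27.0
0.13 25 z-z0 0.0265 q -1.0 bright 33.0
0.14 26 z-z0 0.0268 q -0.6 bright 30.0
0.15 23 z-z0 0.0261 q -0.6 bright 48.0
0.16 5 z-z0 0.0253 q 0.7 bright 77.0
```

View pics/a12.png

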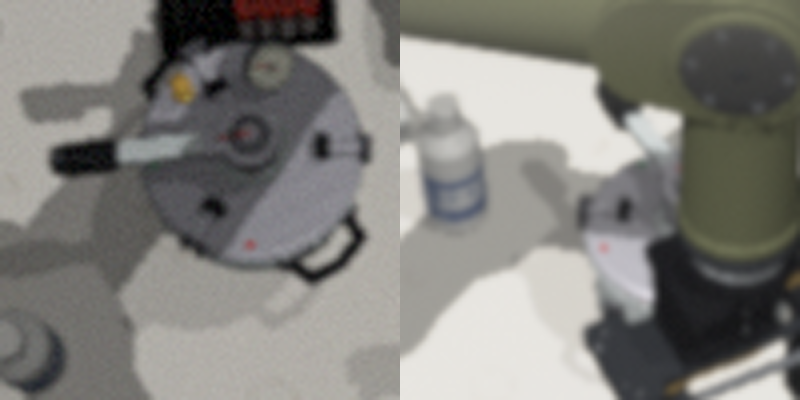

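View pics/top12.png

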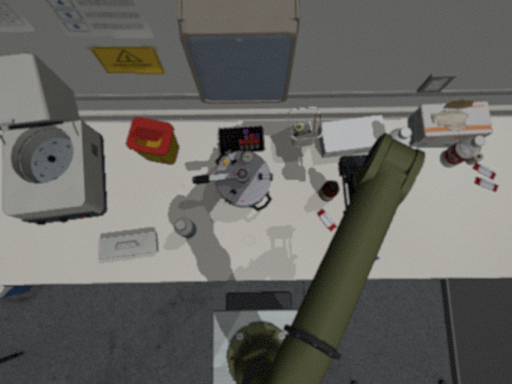

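```bash
python3 - <<'E'
from h import *
for n in('top12','side12'):
    d=load(n); P=cloud(d)
    for b,(lo,hi),g in(('brown',(.12,.15),(.554,-.25)),('white',(.142,.158),(.43,.25)),('packet',(.005,.015),(.462,-.245)),('hubtop',(.16,.168),(.593,.053))):
        mm=(P[...,2]>lo)&(P[...,2]<hi)&(np.hypot(P[...,0]-g[0],P[...,1]-g[1])<.05)
        if mm.sum()>5: print(n,b,mm.sum(),P[mm].mean(0).round(4),np.median(P[mm][:,2]).round(4))
d=load('top12'); f=d['color'].astype(int); r=f[...,0]-f[...,1:].max(2); np.set_printoptions(linewidth=200); print(r[168:182,230:250])
E
python3 plan.py .4865 -.2591 .2762 3
```

```text
top12 brown 88 [ 0.5544 -0.2466  0.1399] 0.1417
top12 white 84 [0.4308 0.2505 0.1488] 0.1488
top12 packet 162 [ 0.4602 -0.243   0.0087] 0.0085
top12 hubtop 140 [0.592  0.057  0.1639] 0.1639
side12 brown 106 [ 0.5536 -0.2543  0.137 ] 0.139
side12 white 52 [0.4291 0.2488 0.1483] 0.1482
side12 packet 195 [ 0.4586 -0.2465  0.0091] 0.0088
side12 hubtop 32 [0.5778 0.0618 0.163 ] 0.1628
[[-3 -4 -3 -5 -2 -3 -3 -1 -5 -4 -1 -2 -2 -3 -1 -4 -1 -3 -4 -3]
 [-4 -3 -2 -5 -2 -3 -2 -5 -3 -3 -1 -4 -3 -3 -3 -1 -5 -4 -5 -1]
 [-1 -2 -1 -3 -4 -5 -3 -2  0 -4 -4 -3 -2 -3 -1 -3 -5 -1 -4 -4]
 [-1 -6 -3 -5 -2 -5 -2 -4 -2 -4 -1  2  3  0 -3 -3 -4 -3 -4 -1]
 [-4 -4 -3 -3 -3 -6 -1 -2  2 10 16 13  8 -1  1 -3 -6 -4  0 -3]
 [-2 -6 -1 -1  0 10  6  3 12 23 26 24 13  0 -4  0 -2 -4 -3 -3]
 [-3 -4 -4 -1  9 17 18 10  8 13 12  9  4 -2 -5 -1 -5 -4 -1 -2]
 [-3 -4 -3 -1  2  4  3 -2  2 -5  1 -3 -3 -3 -2 -3 -2 -5 -3 -4]
 [-4 -4 -5 -6 -4 -3 -2 -2 -5 -3 -4 -2 -1 -5 -7 -1 -1 -4 -3 -3]
 [-2 -3 -3 -2 -4 -4 -5 -2  0 -5 -4 -2 -4 -3 -3 -2 -4 -1 -3 -6]
 [-2 -4 -2 -1  1 -5  0 -4 -3 -3 -3 -5 -1 -3 -4 -2 -6 -3 -3 -2]
 [-3  0 -2 -4 -1 -3 -6 -4 -6 -5 -3 -3 -3 -5 -1 -2  0 -2 -2 -4]
 [-4 -3 -2 -3 -2 -3 -2  0 -3 -4 -2 -3 -2 -2 -5 -5 -3 -4 -6 -2]
 [-2 -2 -5 -3 -4 -3 -4 -5 -3 -2 -4  0 -3 -3  0 -6 -2 -5 -4 -4]]
t 28.73 p [ 0.4892 -0.2535  0.2753] yaw 3.06 tilt 0.07 q [-0.34  0.1   0.83  1.64 -0.07  1.43  0.56] F [ 0.6  0.2 -0. ] M [-0.08 -0.01 -0.04] w 1.0
turn deg [ 0.06 -0.04  0.06] shift after turn mm [-5.4 -3.  -0.9]
```

```bash
python3 -m pendant '[[[0,0,0],[0,0,0],-1],[[0,0,0],[0,0,0],-1]]'; python3 -c "
from bench import order; print(order.close_job())"
```

```text
time: 28.98
position: [0.4899, -0.2517, 0.2742]
tool_rot: [-2.156, -2.284, 0.0]
ft_force: [1.0, 0.4, 0.1]
grip_width: 1.0
the job is handed in; nothing more can be done
None
```

The lever is on the spindle and swung to the locked stop, and the job is handed in. It took about 29 s, and no verdict was reported.

**What I did**
- I stood the white bottle at (0.430, 0.250), about 0.255 m from the spindle.
- I lifted the lever by its hub, turned it to line up the red lines, and threaded it down until it stopped on the collar at the expected height.
- I let go and took the hub again half a turn round, because the last joint's range is limited. Then I swung it clockwise until the torque jumped from about 0.05 to 1.36 N m at the stop, opened the gripper and moved clear.

**What the last checks showed**
- **Lever seated:** the hub top is at 0.164 m, which is 30 mm above the collar, so it is fully home.
- **Locked position:** the top view puts the lever at about 96.8°, against the 99.3° I expected at the stop. That gap is within the spline play and my measuring error. The red lines look in line.
- **Bottles and packet:** the white bottle's cap is at its full height, so it is upright. The brown bottle and needle packet are within about 4 mm of where they were.
- **Gripper:** it is open, and the force reading is about 1 N.

**Checks that disagreed or were not made**
- **Side view of the lever:** the arm partly hid the lever, so that reading was unreliable: 102.7°, with the axis about 7 mm off. I went by the top view.
- **Tape roll and instrument box:** I did not measure either one again at the end. The box shows in its place in the last top picture, and the arm hid the tape roll.

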